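Unpack the lens case into the inspection tray, flat sides up

ROBOT

A 6-joint arm with a two-finger parallel gripper is mounted at the origin on the work surface. World frame = base frame: x ahead of the robot, y to its left, z up, the work surface at z = 0. Lengths are in m, angles in rad, forces in N, time in s.
With the tool pointing down it reaches from about 0.275 to 0.825 m from the base axis. Payload 4.9 kg.
Tool frame: the origin (TCP) lies at the centre of the arm's flange, where the gripper is bolted on; the fingertips stand 173 mm ahead of it and the grasp point (between the pads) lies 155 mm ahead of it; z points along the fingers, y is the line along which they close (so a half turn about z gives the same grasp; the last joint's range is limited). The gripper opens to 85 mm and grips with 20 to 120 N. Pads are 22 mm wide; open, the fingers measure 114 mm over their backs; the gripper's body (76 mm by 85 mm) begins 54 mm behind the grasp point. The pads swing forward as they close: fully open they stand 13 mm farther back than shut.
Start: joints at [-1.441, 0.326, -0.193, 1.052, 0, 1.437], TCP at [0.143, -0.531, 0.405] pointing down, gripper open.
Joint ranges: [-2.65, 2.65], [-0.97, 1.79], [-1.3, 1.35], [-1.93, 2.1], [-1.47, 1.37], [-3.14, 3.14]. Speed limits (rad/s): [2.57, 2.57, 3.14, 3.14, 3.14, 3.14].

INTERFACE

Orientations are given as a rotation vector (axis times angle).
In Python, from plant import read_state, get_image, hand_in, find_in gives the robot as it stands.
- The arm moves only by the tool jog_arm, never from a script. Its argument "plan" is a list of rows, each a list of 6 numbers: the shift along the tool's x, y, z in cm, then the turn, a rotation vector about the tool's x, y, z in degrees. In form: [[dx, dy, dz, ax, ay, az], ...]. A call has exactly 8 rows; each row shifts and turns the commanded pose from where the row before left it, along the tool's axes as they then stand; what a row does not reach is not made up. A row lasts 1/8 s, in which the tool goes at most 62.5 mm and 10.7 degrees, less where a joint would pass 70% of its speed; a pose out of reach is approached as far as the arm can. A call with a gripper value outside its range is refused whole. "gripper" is the opening, from 0 (shut) to 1 (fully open), set as the call begins (left out, the last holds). The fingers move at their own pace and stop on an object; "newtons" is the grip in N (left out, the last holds). Time passes only in rows, so rows that do not move let the fingers close, or fill a call up. It gives the time, the measured TCP pose, the force, the opening and the grip force at its end, in the units of the state.
- read_state(): the state, without advancing time (a new reading comes with each control period).
- get_image(name): name is "side" or "top"; returns a dict with "pixels" (400x640x3 uint8, red, green, blue), "mtx" (3x3 intrinsics, pixels), "position" and "rotation" of the camera in the world. Camera axes: x right, y down, z forward; pixel columns grow to the right and rows downward; lengths in m; the calibration is good to about 2 mm. A picture is of the moment at which its call begins. There is no depth.
- hand_in(): hands the job in; it is judged then, once.
Trained networks look in a picture, given as the dict that the camera call returned (one of the last four; its "shot" number tells which), for a name from the list of things; names that differ only in an ending like _2 or _b are one class to them, and where a whole thing is asked for, a point or a joint stands for the part that bears it (a point fixed in the world has none). Each returns a list of dicts, best first, with "p" (0 to 1); they miss things now and then, are a little off and sometimes report something else, mostly with a low value. They report only what shows in the picture. A call takes as long as a camera call.
- find_in(thing, picture): "location" ([x, y, z] in m, in world coordinates, good to about 4 mm: the middle of the surface that is visible of it).
The state is a dict: "clock": time; "qpos": joint angles; "joint_vel": joint speeds; "joint_torque": joint torques, N m; "ee_pos": TCP position; "tcp_rot": TCP orientation; "ft_force": force on the tool from outside, world axes, zero at the start; "torque": the same for the moment, N m; "gripper_width": finger opening in m; "gripper_force": force on a finger pad.
Only numpy, scipy, OpenCV 4.12 (cv2) and the standard library are available. Lean on these libraries where they do the work, as an engineer would, in place of code of your own. Each camera call takes 0.05 s, during which the arm holds its last target. There are 200 camera calls.

TASK

Unpack the lens case: pull the red-handled pin out of the hasp staple and put it in the steel dish, lift the lid off and lay it flat on the bench, then set every lens cell that is in the case into a nest of the blue inspection tray, one to a nest and fully down, with its white-ringed flat side up, turning over any that were packed upside down. When the case is empty, put the lid back on squarely and all the way down, its hasp plate over the staple again, leaving the pin in the dish. Do not disturb the bottle, the screwdriver or the optical post.

Things in the scene. Friction and masses are not known exactly. Their poses are not given: they have to be found in the camera images.
- case: plywood lens case, fixed, 190 (x) x 146 (y) x 62 mm high, walls 8 mm, open on top under its lid. Origin under its centre, z up; the brass staple is on its front (-x). Inside is pink foam, top 22 mm above the bench, with four pockets 46 mm square, 6 mm deep, 2 x 2, 78 mm apart along x, 62 mm along y; lens cells in them stand 16 mm above the foam, their tops 38 mm above the bench
- staple (a point): centre of the eye of the brass staple, 17 mm in front of the case, 82 mm above the bench: an upright loop of 5 mm rod in the case's x-z plane, 11 mm clear between its legs, its top 92.5 mm above the bench. The pin passes through it along the case's y
- lid: lift-off plywood lid, 190 x 146 x 8 mm, 260 g; a foam pad (166 x 122 x 10 mm) under it enters the case, 4 mm to spare all round. Origin: centre of the pad's underside; closed, axes as the case's and 52 mm above its origin; on the bench, at z 0. A slotted brass hasp plate, top 27 mm above the origin, stands 37 mm out in front and drops over the staple, 4.5 mm to spare; 15 mm of lift frees it
- lid_handle (a point): middle of the lid's handle bar, 56 mm above the lid's origin: a dark steel bar 10 mm thick and 90 mm long along the lid's y, 38 mm above the plywood; grip it across, along the lid's x
- hasp (a point): centre of the slot in the lid's brass hasp plate, level with the plate's top: 112 mm in front (-x) of the lid's origin and 27 mm above it; the slot is 30 (lid's x) x 15 mm
- pin: retaining pin, 24 g, lying level with its 6 mm steel shank through the staple, on the hasp plate. x runs along it towards its red grip; origin on its axis near its centre of mass, in the staple at the start; shank from -42 to +30 mm, grip from +30 to +62 mm. It slides out freely along its +x and is clear after 50 mm
- pin_grip (a point): centre of the pin's red grip, a block 32 mm long and 14 x 14 mm, 46 mm from the pin's origin
- dish: open steel parts dish, fixed, 150 (its x) x 90 (its y) x 20 mm high outside, walls and floor 3 mm. Origin under its centre
- tray: blue inspection tray, fixed, 180 (its x) x 150 (its y) x 9 mm high, with four square nests 46 mm wide and 4 mm deep, 2 x 2, 80 mm apart along x and 64 mm along y. Origin under its centre, z up. The tray and the case may stand either way round; the bench to their right, beyond y = -0.22 m, is clear
- cleaner: bystander: white bottle, 42 mm across and 115 mm tall. Origin under its centre. Leave it alone
- driver: bystander: yellow-handled screwdriver, 190 mm long, lying on the bench. Leave it alone
- post: bystander: dark steel optical post on a round foot 44 mm across, 105 mm tall. Origin under its centre. Leave it alone
- lens_a: black square lens cell, 40 x 40 mm, 22 mm thick, about 60 g. Origin at its centre; z points out of the flat side, whose glass is framed by a bold white ring 37 mm across; the other side has a domed glass and no white. It starts in a pocket of the case and may be either way up, or absent
- lens_b: black square lens cell, 40 x 40 mm, 22 mm thick, about 60 g. Origin at its centre; z points out of the flat side, whose glass is framed by a bold white ring 37 mm across; the other side has a domed glass and no white. It starts in a pocket of the case and may be either way up, or absent
- lens_c: black square lens cell, 40 x 40 mm, 22 mm thick, about 60 g. Origin at its centre; z points out of the flat side, whose glass is framed by a bold white ring 37 mm across; the other side has a domed glass and no white. It starts in a pocket of the case and may be either way up, or absent
- lens_d: black square lens cell, 40 x 40 mm, 22 mm thick, about 60 g. Origin at its centre; z points out of the flat side, whose glass is framed by a bold white ring 37 mm across; the other side has a domed glass and no white. It starts in a pocket of the case and may be either way up, or absent
- nest0 (a point): centre of the floor of a nest of the tray, 5 mm above the bench; a seated lens cell's centre is 11 mm above it. Axes as the tray's; any cell may go in any nest
- nest1 (a point): centre of the floor of a nest of the tray, 5 mm above the bench; a seated lens cell's centre is 11 mm above it. Axes as the tray's; any cell may go in any nest
- nest2 (a point): centre of the floor of a nest of the tray, 5 mm above the bench; a seated lens cell's centre is 11 mm above it. Axes as the tray's; any cell may go in any nest
- nest3 (a point): centre of the floor of a nest of the tray, 5 mm above the bench; a seated lens cell's centre is 11 mm above it. Axes as the tray's; any cell may go in any nest

How it is judged:
On the way, in this order (a step that is already met when the one before it is completed fails the run):
1. the pin is right out of the staple (distance between pin and staple above 0.06 m), for 0.2 s.
2. the lid is off the case and lies flat on the bench, let go (height (world z) of lid below 0.006 m and angle between lid's own z axis and vertical below 0.06 rad and horizontal distance between lid and case above 0.15 m and linear speed of lid below 0.03 m/s and contact force between lid and the fingers below 0.2 N), for 0.2 s.
3. every lens cell sits in a nest of the tray, white ring up, let go (((horizontal distance between lens_a and nest0 below 0.007 m and z of lens_a in the frame of nest0 below 0.0135 m) or (horizontal distance between lens_a and nest1 below 0.007 m and z of lens_a in the frame of nest1 below 0.0135 m) or (horizontal distance between lens_a and nest2 below 0.007 m and z of lens_a in the frame of nest2 below 0.0135 m) or (horizontal distance between lens_a and nest3 below 0.007 m and z of lens_a in the frame of nest3 below 0.0135 m)) and angle between each of lens_a, lens_b, lens_c, lens_d's own z axis and vertical below 0.07 rad and linear speed of each of lens_a, lens_b, lens_c, lens_d below 0.03 m/s and contact force between each of lens_a, lens_b, lens_c, lens_d and the fingers below 0.2 N and ((horizontal distance between lens_b and nest0 below 0.007 m and z of lens_b in the frame of nest0 below 0.0135 m) or (horizontal distance between lens_b and nest1 below 0.007 m and z of lens_b in the frame of nest1 below 0.0135 m) or (horizontal distance between lens_b and nest2 below 0.007 m and z of lens_b in the frame of nest2 below 0.0135 m) or (horizontal distance between lens_b and nest3 below 0.007 m and z of lens_b in the frame of nest3 below 0.0135 m)) and ((horizontal distance between lens_c and nest0 below 0.007 m and z of lens_c in the frame of nest0 below 0.0135 m) or (horizontal distance between lens_c and nest1 below 0.007 m and z of lens_c in the frame of nest1 below 0.0135 m) or (horizontal distance between lens_c and nest2 below 0.007 m and z of lens_c in the frame of nest2 below 0.0135 m) or (horizontal distance between lens_c and nest3 below 0.007 m and z of lens_c in the frame of nest3 below 0.0135 m)) and ((horizontal distance between lens_d and nest0 below 0.007 m and z of lens_d in the frame of nest0 below 0.0135 m) or (horizontal distance between lens_d and nest1 below 0.007 m and z of lens_d in the frame of nest1 below 0.0135 m) or (horizontal distance between lens_d and nest2 below 0.007 m and z of lens_d in the frame of nest2 below 0.0135 m) or (horizontal distance between lens_d and nest3 below 0.007 m and z of lens_d in the frame of nest3 below 0.0135 m))), for 0.2 s.
At the end, for the whole second after the job is handed in: every cell present rests in a nest (within 7 mm of its centre, bottomed within 2.5 mm, white ring up within 4 degrees), the pin lies in the dish, the lid is back on the case (within 9 mm of centred, down within 3.5 mm, level within 2.3 degrees, hasp over the staple), all let go and at rest (all of step 3 and x of pin in the frame of dish between -0.065 and 0.065 m and y of pin in the frame of dish between -0.04 and 0.04 m and z of pin in the frame of dish below 0.02 m and linear speed of each of pin, lid below 0.03 m/s and horizontal distance between lid and case below 0.009 m and z of lid in the frame of case below 0.0555 m and angle between lid's own z axis and vertical below 0.04 rad and z of lid_handle in the frame of case above 0.1 m and horizontal distance between hasp and staple below 0.013 m); the robot touches nothing.
It fails at once if the bottle is knocked over or moved more than 30 mm (distance of cleaner from where it was at the start of the episode above 0.03 m or angle between cleaner's own z axis and vertical above 0.6 rad).
It fails at once if the screwdriver is moved more than 30 mm (distance of driver from where it was at the start of the episode above 0.03 m).
It fails at once if the optical post is knocked over or moved more than 30 mm (distance of post from where it was at the start of the episode above 0.03 m or angle between post's own z axis and vertical above 0.6 rad).
Of lens_a, lens_b only 1 to 2 are there at a start; the rules pass over those that are not, and their reading is None.
Of lens_c, lens_d only 1 to 2 are there at a start; the rules pass over those that are not, and their reading is None.
At some moment in a run one of lens_a, lens_b, lens_c, lens_d may be knocked a few centimetres aside while the robot is not near it.
Once in a run the grip may slacken for a moment while it holds something.
It also fails if it takes over 210 s, if anything falls off the work surface, if the arm or the gripper's body presses on something with over 40 N, if the wrist force passes 120 N, or if a joint passes its speed limit or range.

## Working session

There is one attempt and no reset: what is moved stays moved. The work goes in short steps, Python scripts to look and compute and a tool call to move; the robot and the scene stay as the last step left them, time stands still between calls to the robot, and variables do not carry over. Pictures are saved under pics/ and viewed, at most 14 in all, crops included, and the job is handed in when it is done.

Besides the shell and the picture viewer there is one more tool, called as name(argument=value, ...), one argument or row to a line, values as JSON. jog_arm: Moves the arm, as the interface text tells. Its arguments: {"type":"object","properties":{"plan":{"type":"array"},"gripper":{"type":"number"},"newtons":{"type":"number"}},"required":["plan"]}

```bash
ls; mkdir -p pics; cat > h.py <<'E'
import numpy as np, cv2
from scipy.spatial.transform import Rotation as R
from plant import read_state, get_image, hand_in, find_in
def snap(cam,name=None):
    p=get_image(cam)
    if name: cv2.imwrite('pics/'+name+'.png',p['pixels'][:,:,::-1])
    return p
def ray(p,u,v,z):
    M=np.array(p['rotation']);M=M if M.shape==(3,3) else R.from_rotvec(M).as_matrix()
    d=M@np.linalg.inv(p['mtx'])@[u,v,1];c=np.array(p['position'])
    return c+d*(z-c[2])/d[2]
def proj(p,X):
    M=np.array(p['rotation']);q=np.array(p['mtx'])@(M.T@(np.array(X)-p['position']));return q[:2]/q[2]
def st():
    s=read_state();print(s['clock'],np.round(s['ee_pos'],4),np.round(s['tcp_rot'],4),np.round(R.from_rotvec(s['tcp_rot']).as_matrix(),3).tolist(),s['gripper_width'],np.round(s['qpos'],3));return s
E
python3 - <<'E'
from h import *
st()
t=snap('top','t0')
for n in ['case','staple','lid','lid_handle','hasp','pin','pin_grip','dish','tray','cleaner','driver','post','nest0']:
    print(n,[(round(d['p'],2),np.round(d['location'],3).tolist()) for d in find_in(n,t)[:4]])
s=snap('side','s0')
for n in ['staple','lid_handle','hasp','pin','pin_grip']:
    print(n,[(round(d['p'],2),np.round(d['location'],3).tolist()) for d in find_in(n,s)[:4]])
print(t['position'],t['rotation'],s['position'],t['mtx'])
E
```

```text
pics
0.0 [ 0.1434 -0.5307  0.4039] [-3.1125 -0.4129 -0.    ] [[0.965, 0.261, -0.0], [0.261, -0.965, 0.002], [0.0, -0.002, -1.0]] 0.08521459236225665 [-1.441  0.327 -0.194  1.052 -0.     1.437]
case [(0.39, [0.461, 0.213, 0.047])]
staple []
lid [(0.71, [0.556, 0.232, 0.071]), (0.69, [0.461, 0.212, 0.043])]
lid_handle [(0.97, [0.561, 0.233, 0.068]), (0.47, [0.561, -0.057, 0.01])]
hasp [(0.6, [0.559, 0.229, 0.068])]
pin [(0.6, [0.454, 0.241, 0.088])]
pin_grip [(0.47, [0.446, 0.238, 0.086])]
dish []
tray [(0.55, [0.562, -0.06, 0.009])]
cleaner [(0.88, [0.755, -0.086, 0.079]), (0.24, [0.555, 0.234, 0.068])]
driver [(0.69, [0.562, -0.06, 0.01]), (0.64, [0.758, 0.09, 0.023]), (0.17, [0.554, 0.228, 0.073])]
post [(0.16, [0.558, 0.232, 0.07])]
nest0 [(0.9, [0.565, -0.057, 0.01])]
staple [(0.62, [0.528, 0.302, 0.037]), (0.61, [0.559, -0.042, 0.006]), (0.45, [0.672, 0.404, 0.039])]
lid_handle [(0.75, [0.55, 0.243, 0.073])]
hasp [(0.7, [0.555, 0.245, 0.072])]
pin [(0.65, [0.449, 0.249, 0.084])]
pin_grip [(0.47, [0.443, 0.246, 0.089])]
[0.52721913 0.14733673 0.96479919] [-2.17727354  2.15425064 -0.09772096] [0.22496942 0.70947097 0.54860683] [[365.40525852   0.         318.97133736]
 [  0.         365.40525852 200.53141424]
 [  0.           0.           1.        ]]
```

```bash
sed -i "s/    M=np.array(p\['rotation'\]);q=/    M=np.array(p['rotation']);M=M if M.shape==(3,3) else R.from_rotvec(M).as_matrix();q=/" h.py
```

```text
(no output)
```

View pics/t0.png

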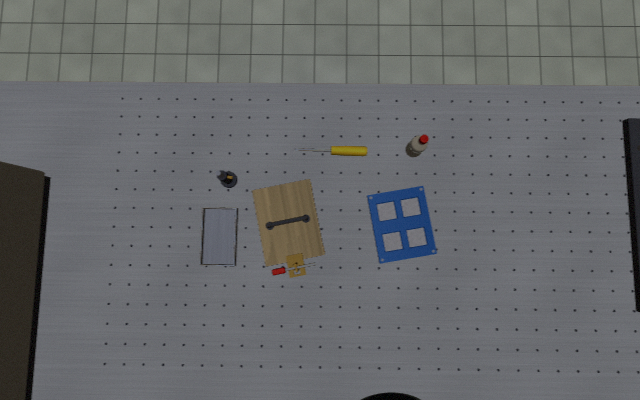

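View pics/s0.png

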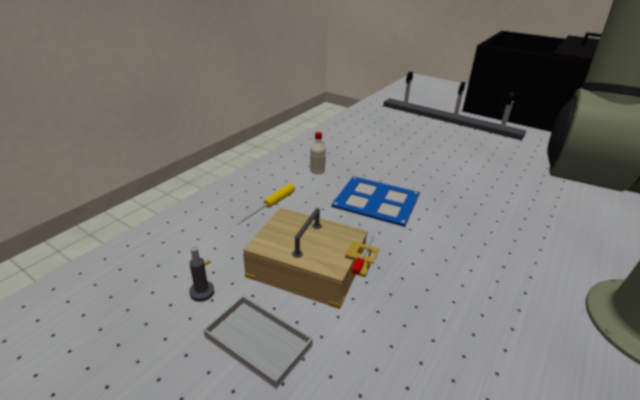

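Top view: lid handle runs (270,225)–(306,217), red grip at (278,271), dish at (219,236), tray at (402,224), post at (229,179), driver at (350,151) and bottle at (419,145). The side view agrees. Next I'll measure these by segmentation.

```bash
python3 - <<'E'
from h import *
t=snap('top');im=t['pixels'].astype(int);hsv=cv2.cvtColor(t['pixels'],cv2.COLOR_RGB2HSV)
def rect(mask,box,z,lab):
    m=np.zeros(mask.shape,np.uint8);x0,y0,x1,y1=box;m[y0:y1,x0:x1]=mask[y0:y1,x0:x1]
    v,u=np.nonzero(m);P=np.array([ray(t,a,b,z)[:2] for a,b in zip(u,v)])
    (c,s,a)=cv2.minAreaRect((P*1000).astype(np.float32))
    w=np.cov((P-P.mean(0)).T);ev=np.linalg.eigh(w)[1][:,-1]
    print(lab,len(u),'mean',np.round(P.mean(0),4),'rect',np.round(c,1),np.round(s,1),round(a,1),'axis deg',round(np.degrees(np.arctan2(ev[1],ev[0])),1))
blue=(hsv[...,0]>100)&(hsv[...,0]<130)&(hsv[...,1]>150)
rect(blue,(355,175,450,275),.009,'tray')
red=((hsv[...,0]<8)|(hsv[...,0]>172))&(hsv[...,1]>150)
rect(red,(260,255,300,290),.085,'grip')
lum=im.sum(2)
rect((lum<200),(262,208,314,234),.108,'handle')
wood=(hsv[...,0]>8)&(hsv[...,0]<25)&(hsv[...,1]>50)
rect(wood,(245,172,330,272),.070,'wood')
g=(hsv[...,0]>18)&(hsv[...,0]<28)&(hsv[...,1]>150)
rect(g,(275,248,312,285),.079,'hasp')
for z,l in((.02,'dish')):pass
E
python3 - <<'E'
from h import *
t=snap('top')
# dish outline corners
for q in [(203,208),(238,208),(236,265),(201,264)]: print(np.round(ray(t,*q,.02),3))
for n,q,z in [('post',(229,179),.0),('bot',(419,145),.06)]: print(n,ray(t,*q,z))
c=t['pixels'][200:300,190:330];cv2.imwrite('pics/c0.png',cv2.resize(c[:,:,::-1],None,fx=5.7,fy=5.7,interpolation=cv2.INTER_CUBIC))
E
```

```text
tray 2533 mean [ 0.5628 -0.0583] rect [563.8 -58. ] [178.8 148.1] 10.5 axis deg -169.4
grip 71 mean [0.4464 0.2512] rect [446.4 251.3] [12.9 29.7] 11.9 axis deg 102.9
handle 246 mean [0.5634 0.2293] rect [561.8 229.2] [ 18.9 103.4] 12.8 axis deg 102.1
wood 4563 mean [0.559  0.2314] rect [549. 229.] [219.9 145.8] 12.0 axis deg -168.0
hasp 219 mean [0.4641 0.2114] rect [460.4 210.3] [50.3 36.7] 11.5 axis deg -173.5
[0.599 0.458 0.02 ]
[0.6   0.367 0.02 ]
[0.454 0.367 0.02 ]
[0.455 0.457 0.02 ]
post [0.6790586  0.39835983 0.        ]
bot [ 0.76086442 -0.09416662  0.06      ]Traceback (most recent call last):
  File "<stdin>", line 19, in <module>
TypeError: cannot unpack non-iterable float object
```

View pics/c0.png

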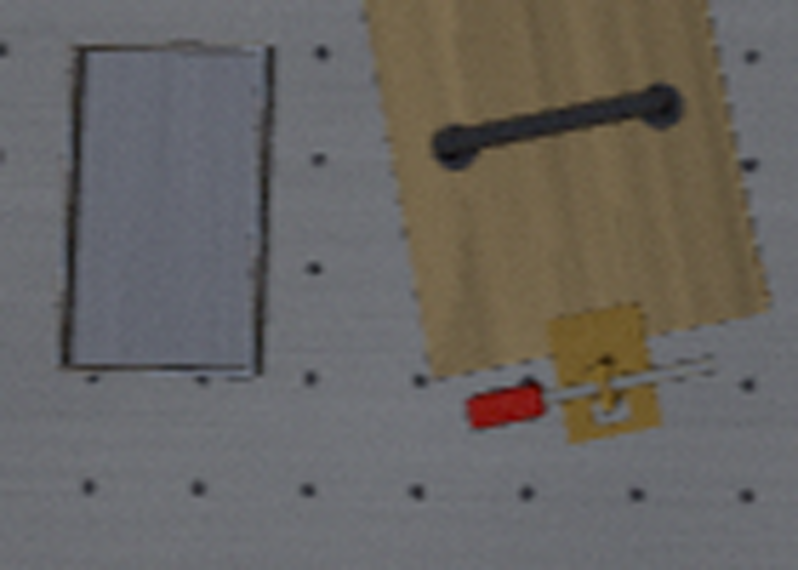

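```bash
cat >> h.py <<'E'
def rows(target,phi,p0=None,f0=None):
    """total shift in present tool axes (cm) to TCP target, then turn about tool z (deg) to x-axis yaw phi"""
    s=read_state();M=R.from_rotvec(s['tcp_rot']).as_matrix();p=np.array(s['ee_pos'])
    f=np.degrees(np.arctan2(M[1,0],M[0,0]))
    d=M.T@(np.array(target)-p)*100;t=-((phi-f+180)%360-180)
    tilt=np.degrees(np.arccos(-M[2,2]))
    print('t',round(s['clock'],2),'pos',np.round(p,4),'phi',round(f,1),'tilt',round(tilt,2),'q',np.round(s['qpos'],2),'w',round(s['gripper_width'],4),'| shift',np.round(d,2),'turn',round(t,1))
E
```

jog_arm(
  plan=[
    [3.1, -4.22, 0.6, 0, 0, 0],
    [3.1, -4.22, 0.6, 0, 0, 0],
    [3.1, -4.22, 0.6, 0, 0, 0],
    [3.1, -4.22, 0.6, 0, 0, 0],
    [3.1, -4.22, 0.6, 0, 0, 0],
    [3.1, -4.22, 0.6, 0, 0, 0],
    [3.1, -4.22, 0.6, 0, 0, 0],
    [3.1, -4.22, 0.6, 0, 0, 0],
  ],
  gripper=0.45,
  newtons=40,
)

```text
clock: 2.1
ee_pos: [0.2952, -0.139, 0.3569]
tcp_rot: [3.113, 0.412, 0.002]
ft_force: [0.7, 0.2, 0.0]
gripper_width: 0.0386
gripper_force: 0.0
```

jog_arm(
  plan=[
    [3.1, -4.22, 0.6, 0, 0, 0],
    [3.1, -4.22, 0.6, 0, 0, 0],
    [3.1, -4.22, 0.6, 0, 0, 0],
    [3.1, -4.22, 0.6, 0, 0, 0],
    [3.1, -4.22, 0.6, 0, 0, 0],
    [3.1, -4.22, 0.6, 0, 0, 0],
    [3.1, -4.22, 0.6, 0, 0, 0],
    [3.1, -4.22, 0.6, 0, 0, 0],
  ],
)

```text
clock: 3.1
ee_pos: [0.455, 0.2232, 0.3086]
tcp_rot: [-3.083, -0.475, 0.005]
ft_force: [0.2, -0.2, 0.5]
gripper_width: 0.0385
gripper_force: 0.0
```

jog_arm(
  plan=[
    [0, 0, 0, 0, 0, -10.5],
    [0, 0, 0, 0, 0, -10.5],
    [0, 0, 0, 0, 0, -10.5],
    [0, 0, 0, 0, 0, -10.5],
    [0, 0, 0, 0, 0, -10.5],
    [0, 0, 0, 0, 0, -10.5],
    [0, 0, 0, 0, 0, -10.5],
    [0, 0, 0, 0, 0, -10.5],
  ],
)

```text
clock: 4.1
ee_pos: [0.4549, 0.2209, 0.3089]
tcp_rot: [-1.974, -2.421, -0.019]
ft_force: [-0.1, -0.3, -0.1]
gripper_width: 0.0386
gripper_force: 0.0
```

```bash
python3 -c "
from h import *
rows((.4452,.2512,.247),102)
for c in('top','side'):
  p=snap(c)
  for n in('pin_grip','pin','lid_handle'): print(n,[(round(d['p'],2),np.round(d['location'],3).tolist()) for d in find_in(n,p)[:3]])
"
```

```text
t 4.1 pos [0.4549 0.2209 0.3089] phi 101.6 tilt 1.24 q [ 0.3   0.33 -0.45  0.79  0.02  1.67] w 0.0386 | shift [ 3.03 -0.33  6.26] turn -0.4
pin_grip []
pin []
lid_handle [(0.8, [0.573, 0.229, 0.07])]
pin_grip [(0.59, [0.446, 0.249, 0.089])]
pin [(0.6, [0.451, 0.246, 0.083])]
lid_handle [(0.78, [0.553, 0.244, 0.068])]
```

```bash
cat >> h.py <<'E'
def rows(target,phi,quiet=0):
    """shift in present tool axes (cm) to TCP target (None=stay), then rotvec turn (deg, tool axes) to straight down with x-axis yaw phi"""
    s=read_state();M=R.from_rotvec(s['tcp_rot']).as_matrix();p=np.array(s['ee_pos'])
    f=np.degrees(np.arctan2(M[1,0],M[0,0]))
    c,n=np.cos(np.radians(phi)),np.sin(np.radians(phi))
    T=np.array([[c,n,0],[n,-c,0],[0,0,-1]])
    d=M.T@(np.array(target)-p)*100;d2=T.T@(np.array(target)-p)*100
    print('t',round(s['clock'],2),'pos',np.round(p,4),'phi',round(f,1),'tilt',round(np.degrees(np.arccos(-M[2,2])),2),'q',np.round(s['qpos'],2),'w',round(s['gripper_width'],4),'F',np.round(s['ft_force'],1),'| shift',np.round(d,2),'turn',np.round(np.degrees(R.from_matrix(M.T@T).as_rotvec()),1),'shift-after-turn',np.round(d2,2))
E
python3 -c "
from h import *
rows((.4452,.2512,.247),102)"
```

```text
t 4.5 pos [0.4549 0.2209 0.3088] phi 101.2 tilt 1.24 q [ 0.3   0.33 -0.45  0.79  0.02  1.68] w 0.0387 F [ 0.2 -0.6  0.4] | shift [ 3.03 -0.35  6.25] turn [-0.1 -1.2 -0.8] shift-after-turn [ 3.17 -0.32  6.18]
```

jog_arm(
  plan=[
    [0, 0, 0, 0, -1.2, -0.6],
    [1.6, -0.15, 0, 0, 0, 0],
    [1.6, -0.15, 0, 0, 0, 0],
    [0, 0, 1.5, 0, 0, 0],
    [0, 0, 1.5, 0, 0, 0],
    [0, 0, 1.5, 0, 0, 0],
    [0, 0, 1.0, 0, 0, 0],
    [0, 0, 0, 0, 0, 0],
  ],
)

```text
clock: 5.5
ee_pos: [0.4449, 0.2512, 0.2527]
tcp_rot: [-1.979, -2.436, 0.005]
ft_force: [-0.1, 0.5, 0.7]
gripper_width: 0.0382
gripper_force: 0.0
```

```bash
python3 -c "
from h import *
rows((.4452,.2512,.247),102)
p=snap('side');q=proj(p,(.4452,.2512,.082));print(q)
u,v=q.astype(int);c=p['pixels'][v-60:v+40,u-70:u+70];cv2.imwrite('pics/c1.png',cv2.resize(c[:,:,::-1],None,fx=5,fy=5,interpolation=cv2.INTER_CUBIC))"
```

```text
t 5.5 pos [0.4449 0.2512 0.2527] phi 101.8 tilt 0.26 q [ 0.37  0.42 -0.5   0.66  0.    1.73] w 0.0382 F [-0.1  0.5  0.7] | shift [-0.01  0.03  0.57] turn [-0.3 -0.  -0.2] shift-after-turn [-0.01  0.03  0.57]
[357.67296792 265.63025129]
```

View pics/c1.png

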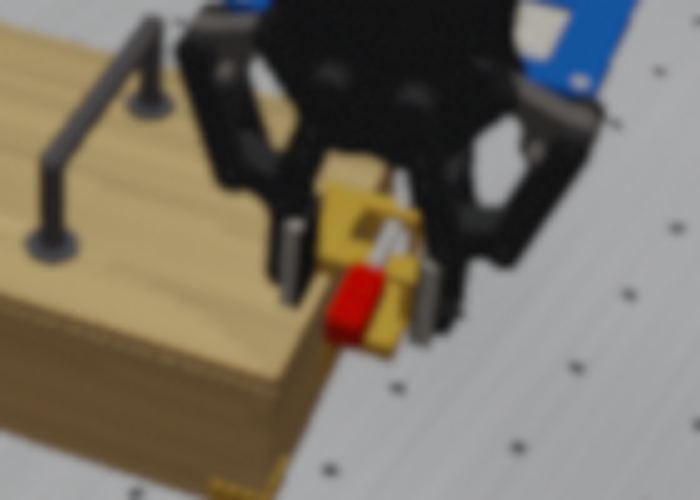

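The fingers bracket the red grip, with the left one over the lid. I'll go down 6 mm and close.

jog_arm(
  plan=[
    [0, 0, 0.3, 0, 0, 0],
    [0, 0, 0.35, 0, 0, 0],
    [0, 0, 0, 0, 0, 0],
    [0, 0, 0, 0, 0, 0],
    [0, 0, 0, 0, 0, 0],
    [0, 0, 0, 0, 0, 0],
    [0, 0, 0, 0, 0, 0],
    [0, 0, 0, 0, 0, 0],
  ],
)

```text
clock: 6.55
ee_pos: [0.4452, 0.2516, 0.2474]
tcp_rot: [-1.979, -2.438, 0.002]
ft_force: [-0.4, -0.1, 0.3]
gripper_width: 0.0386
gripper_force: 0.0
```

jog_arm(
  plan=[
    [0, 0, 0, 0, 0, 0],
    [0, 0, 0, 0, 0, 0],
    [0, 0, 0, 0, 0, 0],
    [0, 0, 0, 0, 0, 0],
    [0, 0, 0, 0, 0, 0],
    [0, 0, 0, 0, 0, 0],
    [0, 0, 0, 0, 0, 0],
    [0, 0, 0, 0, 0, 0],
  ],
  gripper=0,
  newtons=40,
)

```text
clock: 7.55
ee_pos: [0.4452, 0.2516, 0.2474]
tcp_rot: [-1.979, -2.438, 0.002]
ft_force: [0.2, 0.6, 0.4]
gripper_width: 0.013
gripper_force: 42.3
```

jog_arm(
  plan=[
    [0.5, 0, 0, 0, 0, 0],
    [1, 0, 0, 0, 0, 0],
    [1, 0, 0, 0, 0, 0],
    [1, 0, 0, 0, 0, 0],
    [1, 0, 0, 0, 0, 0],
    [1, 0, 0, 0, 0, 0],
    [1, 0, 0, 0, 0, 0],
    [1, 0, 0, 0, 0, 0],
  ],
)

```text
clock: 8.55
ee_pos: [0.4296, 0.3257, 0.2474]
tcp_rot: [-1.978, -2.438, 0.002]
ft_force: [0.7, -0.9, -0.3]
gripper_width: 0.013
gripper_force: 42.1
```

```bash
python3 -c "
from h import *
rows((.491,.412,.19),180)
p=snap('side');q=proj(p,(.43,.326,.082));print(q)
u,v=q.astype(int);c=p['pixels'][v-60:v+40,u-70:u+70];cv2.imwrite('pics/c2.png',cv2.resize(c[:,:,::-1],None,fx=5,fy=5,interpolation=cv2.INTER_CUBIC))"
```

```text
t 8.55 pos [0.4296 0.3257 0.2474] phi 101.9 tilt 0.15 q [ 0.51  0.47 -0.43  0.68  0.    1.88] w 0.013 F [ 0.7 -0.9 -0.3] | shift [7.18 7.8  5.72] turn [ -0.1  -0.1 -78.1] shift-after-turn [-6.14  8.63  5.74]
[341.96858986 297.00431586]
```

View pics/c2.png

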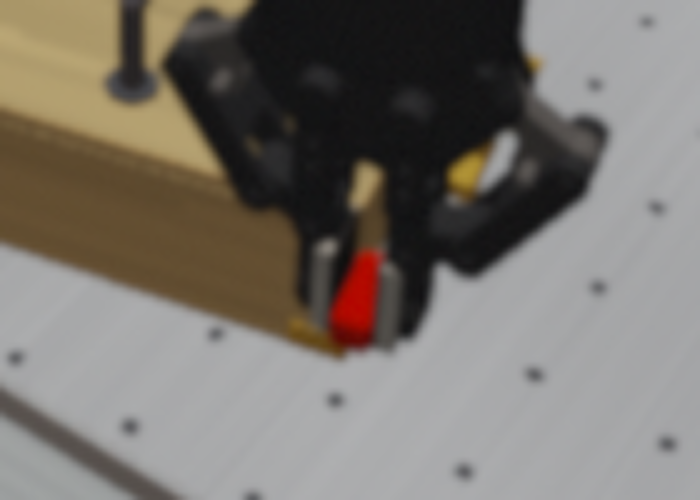

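jog_arm(
  plan=[
    [2.4, 0, -1, 0, 0, 0],
    [2.4, 0, -1, 0, 0, 0],
    [2.4, 0, 0, 0, 0, 0],
    [0, 0, 0, 0, 0, -9.8],
    [0, 0, 0, 0, 0, -9.8],
    [0, 0, 0, 0, 0, -9.8],
    [0, 0, 0, 0, 0, -9.8],
    [0, 0, 0, 0, 0, -9.8],
  ],
)

```text
clock: 9.6
ee_pos: [0.4149, 0.3955, 0.2673]
tcp_rot: [-0.781, -3.04, 0.001]
ft_force: [0.2, 0.5, -0.2]
gripper_width: 0.0129
gripper_force: 42.1
```

jog_arm(
  plan=[
    [0, 0, 0, 0, 0, -9.8],
    [0, 0, 0, 0, 0, -9.8],
    [0, 0, 0, 0, 0, -9.5],
    [-2.5, 0.5, 0, 0, 0, 0],
    [-2.5, 0.5, 0, 0, 0, 0],
    [-2.5, 0.5, 0, 0, 0, 0],
    [0, 0, 0, 0, 0, 0],
    [0, 0, 0, 0, 0, 0],
  ],
)

```text
clock: 10.6
ee_pos: [0.4892, 0.4101, 0.2668]
tcp_rot: [-0.001, -3.138, 0.001]
ft_force: [-0.6, 0.1, -0.7]
gripper_width: 0.013
gripper_force: 45.6
```

```bash
python3 -c "
from h import *
rows((.491,.412,.177),180)"
```

```text
t 10.6 pos [0.4892 0.4101 0.2668] phi 180.0 tilt 0.23 q [ 0.58  0.6  -0.12  0.85  0.    0.58] w 0.013 F [-0.6  0.1 -0.7] | shift [-0.22  0.19  8.98] turn [-0.  -0.2 -0. ] shift-after-turn [-0.18  0.19  8.98]
```

jog_arm(
  plan=[
    [-0.2, 0.2, 2, 0, 0, 0],
    [0, 0, 2, 0, 0, 0],
    [0, 0, 2, 0, 0, 0],
    [0, 0, 1.5, 0, 0, 0],
    [0, 0, 1.0, 0, 0, 0],
    [0, 0, 0.4, 0, 0, 0],
    [0, 0, 0, 0, 0, 0],
    [0, 0, 0, 0, 0, 0],
  ],
)

```text
clock: 11.6
ee_pos: [0.4921, 0.4126, 0.1789]
tcp_rot: [-0.001, -3.14, -0.001]
ft_force: [0.3, -0.2, -0.7]
gripper_width: 0.0125
gripper_force: 45.6
```

jog_arm(
  plan=[
    [0, 0, 0, 0, 0, 0],
    [0, 0, 0, 0, 0, 0],
    [0, 0, 0, 0, 0, 0],
    [0, 0, -1, 0, 0, 0],
    [0, 0, -3, 0, 0, 0],
    [0, 0, -5, 0, 0, 0],
    [0, 0, -5, 0, 0, 0],
    [0, 0, -4, 0, 0, 0],
  ],
  gripper=0.45,
)

```text
clock: 12.6
ee_pos: [0.4923, 0.4125, 0.3615]
tcp_rot: [-0.001, -3.141, -0.002]
ft_force: [0.4, 0.7, -0.7]
gripper_width: 0.0382
gripper_force: 0.0
```

```bash
python3 -c "
from h import *
rows((.563,.2295,.30),102)
p=snap('side')
cv2.imwrite('pics/s3.png',cv2.resize(p['pixels'][130:400,150:500,::-1],None,fx=2,fy=2))
for n in('pin_grip','pin','lid_handle'): print(n,[(round(d['p'],2),np.round(d['location'],3).tolist()) for d in find_in(n,p)[:3]])"
```

```text
t 12.6 pos [0.4923 0.4125 0.3615] phi 180.0 tilt 0.09 q [0.58 0.53 0.   1.05 0.   0.58] w 0.0382 F [ 0.4  0.7 -0.7] | shift [ -7.08 -18.3    6.12] turn [ 0.1 -0.1 78. ] shift-after-turn [-19.37   3.11   6.15]
pin_grip [(0.64, [0.5, 0.414, 0.015]), (0.43, [0.53, 0.237, 0.069])]
pin [(0.93, [0.507, 0.414, 0.012]), (0.64, [0.56, -0.051, 0.009])]
lid_handle [(0.58, [0.529, 0.238, 0.068]), (0.55, [0.67, 0.403, 0.039])]
```

View pics/s3.png

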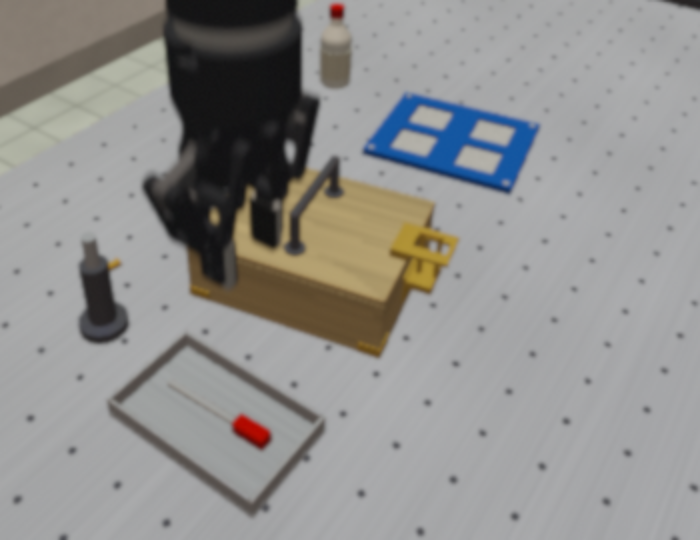

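Pin lies in the dish, with its red grip at crop (252,430). Next, the lid handle.

jog_arm(
  plan=[
    [-0.9, -2.3, 0, 0, 0, 9.7],
    [0, 0, 0, 0, 0, 9.7],
    [0, 0, 0, 0, 0, 9.7],
    [0, 0, 0, 0, 0, 9.7],
    [0, 0, 0, 0, 0, 9.8],
    [0, 0, 0, 0, 0, 9.8],
    [0, 0, 0, 0, 0, 9.8],
    [0, 0, 0, 0, 0, 9.8],
  ],
  gripper=0.6,
)

```text
clock: 13.8
ee_pos: [0.5007, 0.389, 0.3564]
tcp_rot: [-1.983, -2.433, 0.007]
ft_force: [0.1, -0.8, 0.6]
gripper_width: 0.0514
gripper_force: 0.0
```

jog_arm(
  plan=[
    [-4.2, 0.6, 1.0, 0, 0, 0],
    [-4.2, 0.7, 1.0, 0, 0, 0],
    [-4.2, 0.7, 1.0, 0, 0, 0],
    [-4.2, 0.6, 1.0, 0, 0, 0],
    [0, 0, 0, 0, 0, 0],
    [0, 0, 0, 0, 0, 0],
    [0, 0, 0, 0, 0, 0],
    [0, 0, 0, 0, 0, 0],
  ],
)

```text
clock: 14.8
ee_pos: [0.561, 0.2315, 0.3182]
tcp_rot: [-1.974, -2.441, 0.002]
ft_force: [1.1, -0.4, -0.1]
gripper_width: 0.0513
gripper_force: 0.0
```

```bash
python3 -c "
from h import *
rows((.563,.2295,.264),102)"
```

```text
t 14.8 pos [0.561  0.2315 0.3182] phi 102.1 tilt 0.13 q [ 0.27  0.5  -0.16  0.92  0.    1.63] w 0.0513 F [ 1.1 -0.4 -0.1] | shift [-0.24  0.16  5.42] turn [-0.1 -0.   0.1] shift-after-turn [-0.23  0.15  5.42]
```

jog_arm(
  plan=[
    [-0.2, 0.15, 1.5, 0, 0, 0],
    [0, 0, 1.5, 0, 0, 0],
    [0, 0, 1.4, 0, 0, 0],
    [0, 0, 1.0, 0, 0, 0],
    [0, 0, 0, 0, 0, 0],
    [0, 0, 0, 0, 0, 0],
    [0, 0, 0, 0, 0, 0],
    [0, 0, 0, 0, 0, 0],
  ],
)

```text
clock: 15.8
ee_pos: [0.5633, 0.2289, 0.2646]
tcp_rot: [-1.977, -2.44, 0.001]
ft_force: [0.2, -0.7, -0.5]
gripper_width: 0.0509
gripper_force: 0.0
```

jog_arm(
  plan=[
    [0, 0, 0, 0, 0, 0],
    [0, 0, 0, 0, 0, 0],
    [0, 0, 0, 0, 0, 0],
    [0, 0, 0, 0, 0, 0],
    [0, 0, 0, 0, 0, 0],
    [0, 0, 0, 0, 0, 0],
    [0, 0, 0, 0, 0, 0],
    [0, 0, 0, 0, 0, 0],
  ],
  gripper=0,
  newtons=80,
)

```text
clock: 16.8
ee_pos: [0.5633, 0.2288, 0.2644]
tcp_rot: [-1.977, -2.44, 0.002]
ft_force: [-0.8, -0.5, 5.1]
gripper_width: 0.0076
gripper_force: 78.3
```

```bash
python3 -c "
from h import *
rows((.42,-.37,.36),102)"
```

```text
t 16.8 pos [0.5633 0.2288 0.2644] phi 102.0 tilt 0.11 q [ 0.26  0.55 -0.22  0.8   0.    1.63] w 0.0076 F [-0.8 -0.5  5.1] | shift [-55.61 -26.45  -9.55] turn [-0.1 -0.  -0. ] shift-after-turn [-55.6  -26.46  -9.56]
```

jog_arm(
  plan=[
    [0, 0, -0.5, 0, 0, 0],
    [0, 0, -0.5, 0, 0, 0],
    [0, 0, -0.5, 0, 0, 0],
    [0, 0, -1, 0, 0, 0],
    [0, 0, -2, 0, 0, 0],
    [0, 0, -3, 0, 0, 0],
    [0, 0, -2.5, 0, 0, 0],
    [0, 0, 0, 0, 0, 0],
  ],
)

```text
clock: 17.8
ee_pos: [0.5642, 0.229, 0.3667]
tcp_rot: [1.977, 2.44, 0.004]
ft_force: [-0.5, 0.5, -2.3]
gripper_width: 0.0073
gripper_force: 78.2
```

```bash
python3 -c "
from h import *
rows((.42,-.37,.36),102)
p=snap('side')
cv2.imwrite('pics/s4.png',cv2.resize(p['pixels'][100:370,170:520,::-1],None,fx=2,fy=2))"
```

```text
t 17.8 pos [0.5642 0.229  0.3667] phi 102.0 tilt 0.16 q [ 0.26  0.46 -0.09  1.02  0.    1.63] w 0.0073 F [-0.5  0.5 -2.3] | shift [-55.61 -26.53   0.54] turn [ 0.2 -0.1 -0. ] shift-after-turn [-55.59 -26.56   0.67]
```

View pics/s4.png

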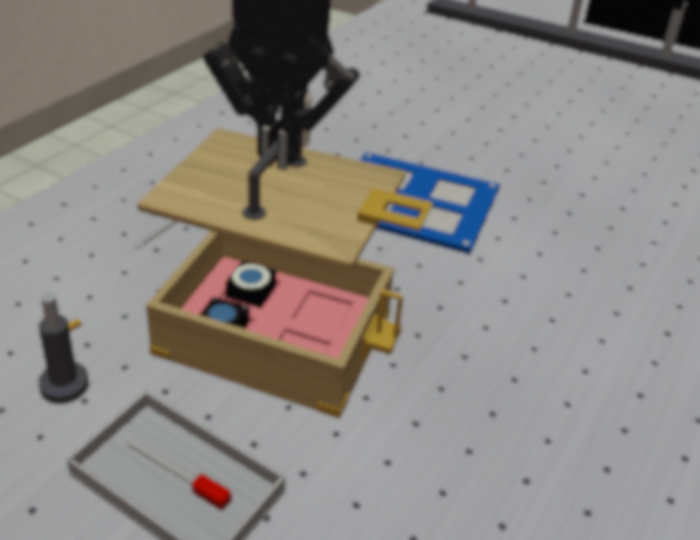

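Two cells are present at the far (+x) side of the case: ring up at crop (250,277), dome up at (222,312). The lid is level and clear of the case. I'll carry it to the right.

jog_arm(
  plan=[
    [-3.5, -1.7, 0, 0, 0, 0],
    [-4, -1.9, 0, 0, 0, 0],
    [-4, -1.9, 0, 0, 0, 0],
    [-4, -1.9, 0, 0, 0, 0],
    [-4, -1.9, 0, 0, 0, 0],
    [-4, -1.9, 0, 0, 0, 0],
    [-4, -1.9, 0, 0, 0, 0],
    [-4, -1.9, 0, 0, 0, 0],
  ],
)

```text
clock: 18.85
ee_pos: [0.4809, -0.1116, 0.3629]
tcp_rot: [-1.975, -2.438, 0.003]
ft_force: [-0.5, -0.3, -1.3]
gripper_width: 0.007
gripper_force: 78.3
```

jog_arm(
  plan=[
    [-4, -1.9, 0, 0, 0, 0],
    [-4, -1.9, 0, 0, 0, 0],
    [-4, -1.9, 0, 0, 0, 0],
    [-4, -1.9, 0, 0, 0, 0],
    [-4, -1.9, 1, 0, 0, 0],
    [-4, -1.9, 2, 0, 0, 0],
    [0, 0, 2, 0, 0, 0],
    [0, 0, 2, 0, 0, 0],
  ],
)

```text
clock: 19.85
ee_pos: [0.4191, -0.3691, 0.292]
tcp_rot: [-1.977, -2.436, 0.001]
ft_force: [-0.1, 0.7, -1.4]
gripper_width: 0.0071
gripper_force: 78.3
```

```bash
python3 -c "
from h import *
rows((.42,-.37,.213),102)
p=snap('side')
for n in ('lens_a',): print(n,[(round(d['p'],2),np.round(d['location'],3).tolist()) for d in find_in(n,p)[:5]])
p=snap('top','t5')
for n in ('lens_a','lid_handle','hasp','case'): print(n,[(round(d['p'],2),np.round(d['location'],3).tolist()) for d in find_in(n,p)[:5]])
"
```

```text
t 19.85 pos [ 0.4191 -0.3691  0.292 ] phi 101.9 tilt 0.27 q [-0.85  0.44 -0.33  0.81 -0.    0.51] w 0.0071 F [-0.1  0.7 -1.4] | shift [-0.13  0.1   7.9 ] turn [-0.2 -0.2 -0.1] shift-after-turn [-0.11  0.07  7.9 ]
lens_a [(0.87, [0.602, 0.221, 0.039]), (0.5, [0.589, 0.268, 0.036]), (0.48, [0.552, 0.242, 0.037])]
lens_a [(0.82, [0.596, 0.272, 0.034]), (0.73, [0.611, 0.217, 0.038]), (0.19, [0.561, -0.062, 0.01])]
lid_handle [(0.84, [0.418, -0.347, 0.096])]
hasp [(0.72, [0.417, -0.349, 0.098])]
case [(0.56, [0.551, 0.236, 0.024])]
```

View pics/t5.png

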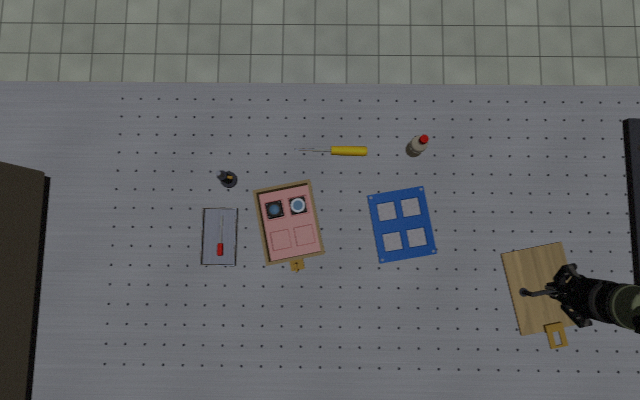

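Exactly two cells: the left one at (275,210) is dome up, the right one at (297,205) ring up. Lowering the lid.

jog_arm(
  plan=[
    [0, 0, 2, 0, 0, 0],
    [0, 0, 2, 0, 0, 0],
    [0, 0, 1.5, 0, 0, 0],
    [0, 0, 1, 0, 0, 0],
    [0, 0, 0.7, 0, 0, 0],
    [0, 0, 0.4, 0, 0, 0],
    [0, 0, 0.2, 0, 0, 0],
    [0, 0, 0, 0, 0, 0],
  ],
)

```text
clock: 21.2
ee_pos: [0.4199, -0.369, 0.2165]
tcp_rot: [-1.977, -2.439, 0.002]
ft_force: [-0.1, 0.0, -3.1]
gripper_width: 0.0073
gripper_force: 78.3
```

```bash
python3 -c "
from h import *
rows((.42,-.37,.212),102)"
```

```text
t 21.2 pos [ 0.4199 -0.369   0.2165] phi 102.0 tilt 0.13 q [-0.85  0.54 -0.4   0.63 -0.    0.51] w 0.0073 F [-0.1  0.  -3.1] | shift [-0.1  -0.01  0.45] turn [-0.1 -0.  -0. ] shift-after-turn [-0.1  -0.01  0.45]
```

jog_arm(
  plan=[
    [0, 0, 0.2, 0, 0, 0],
    [0, 0, 0.15, 0, 0, 0],
    [0, 0, 0.1, 0, 0, 0],
    [0, 0, 0, 0, 0, 0],
    [0, 0, 0, 0, 0, 0],
    [0, 0, 0, 0, 0, 0],
    [0, 0, 0, 0, 0, 0],
    [0, 0, 0, 0, 0, 0],
  ],
)

```text
clock: 22.2
ee_pos: [0.4198, -0.3689, 0.2124]
tcp_rot: [-1.977, -2.44, 0.003]
ft_force: [-2.0, 2.0, 5.5]
gripper_width: 0.0071
gripper_force: 79.3
```

jog_arm(
  plan=[
    [0, 0, 0, 0, 0, 0],
    [0, 0, 0, 0, 0, 0],
    [0, 0, 0, 0, 0, 0],
    [0, 0, 0, 0, 0, 0],
    [0, 0, -2, 0, 0, 0],
    [0, 0, -4, 0, 0, 0],
    [0, 0, -5, 0, 0, 0],
    [0, 0, -4, 0, 0, 0],
  ],
  gripper=0.6,
)

```text
clock: 23.2
ee_pos: [0.4203, -0.369, 0.3638]
tcp_rot: [-1.977, -2.44, 0.003]
ft_force: [0.0, -0.0, -0.0]
gripper_width: 0.0514
gripper_force: 0.0
```

```bash
cat >> h.py <<'E'
def blobs(p,mask,box,z,lo=20,hi=5000):
    x0,y0,x1,y1=box;m=np.zeros(mask.shape,np.uint8);m[y0:y1,x0:x1]=mask[y0:y1,x0:x1]
    n,L,S,C=cv2.connectedComponentsWithStats(m)
    for i in range(1,n):
        if lo<S[i,4]<hi:
            v,u=np.nonzero(L==i);P=np.array([ray(p,a,b,z)[:2] for a,b in zip(u,v)])*1000
            r=cv2.minAreaRect(P.astype(np.float32));print('  px',np.round(C[i],1),S[i,4],'mean',np.round(P.mean(0),1),'rect',np.round(r[0],1),np.round(r[1],1),round(r[2],1))
E
python3 - <<'E'
from h import *
t=snap('top');I=t['pixels'];hsv=cv2.cvtColor(I,cv2.COLOR_RGB2HSV);lum=I.max(2)
blue=(hsv[...,0]>100)&(hsv[...,0]<130)&(hsv[...,1]>150)
print('nests');blobs(t,~blue,(372,194,432,256),.005,100,1000)
print('pink');pink=((hsv[...,0]>165)|(hsv[...,0]<6))&(hsv[...,1]>40);blobs(t,pink,(250,175,330,270),.022,300)
print('dark');blobs(t,lum<80,(262,190,312,225),.038,60,600)
print('ring');blobs(t,(lum>170)&(hsv[...,1]<60),(262,190,312,225),.038,10,600)
for x,y in[(39,31),(39,-31)]:
  a=np.radians(12);X=(.5634+.001*(x*np.cos(a)-y*np.sin(a)),.229+.001*(x*np.sin(a)+y*np.cos(a)),.038);print(X,proj(t,X))
cv2.imwrite('pics/c6.png',cv2.resize(I[170:280,240:340,::-1],None,fx=5,fy=5,interpolation=cv2.INTER_CUBIC))
E
```

```text
nests
  px [429.  205.9] 141 mean [ 611.9 -132.3] rect [ 598.9 -128.2] [18.4 89.5] 88.9
  px [410.3 206.7] 326 mean [609.2 -83.3] rect [609.2 -83.2] [46.3 48.2] 10.4
  px [386.2 210.9] 327 mean [597.7 -20.1] rect [597.7 -20.1] [46.2 48.4] 10.1
  px [373.8 243.4] 124 mean [512.3  12.9] rect [525.1   9.7] [15.6 85.7] 89.8
  px [416.2 236.9] 334 mean [530.4 -97.6] rect [530.3 -97.6] [46.2 48.4] 10.9
  px [392.  241.2] 335 mean [518.7 -34.5] rect [518.9 -34.5] [46.3 48.5] 10.0
pink
  px [289.3 224.9] 2919 mean [557.7 232.6] rect [564.6 234.4] [175.  130.4] 12.0
dark
  px [274.2 209.3] 202 mean [596.3 270.4] rect [596.5 270.5] [42.  41.4] 12.7
ring
(np.float64(0.5951024940132679), np.float64(0.2674311315646406), 0.038) [275.34189695 209.75443728]
(np.float64(0.607993018843969), np.float64(0.20678598031914464), 0.038) [299.2351363  204.95381443]
```

View pics/c6.png

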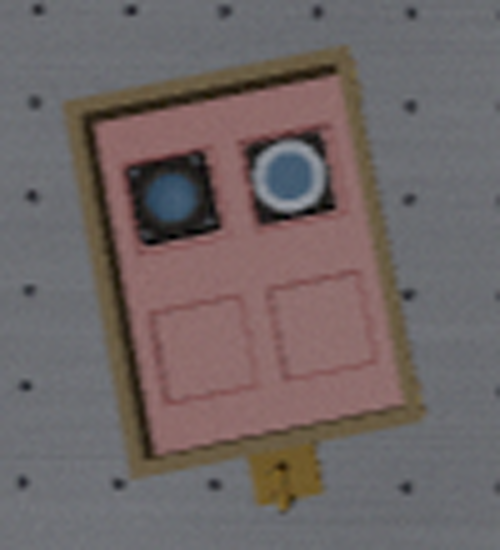

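Left cell at (596,270) mm and right ring cell at (608,210) mm match the pocket layout. The four nests are also found. I'll pick up the ring cell first.

jog_arm(
  plan=[
    [4.39, 2.54, 0, 0, 0, 0],
    [4.39, 2.54, 0, 0, 0, 0],
    [4.39, 2.54, 0, 0, 0, 0],
    [4.39, 2.54, 0, 0, 0, 0],
    [4.39, 2.54, 0, 0, 0, 0],
    [4.39, 2.54, 0, 0, 0, 0],
    [4.39, 2.54, 0, 0, 0, 0],
    [4.39, 2.54, 0, 0, 0, 0],
  ],
  gripper=0.6,
  newtons=60,
)

```text
clock: 24.25
ee_pos: [0.5465, 0.0185, 0.3614]
tcp_rot: [-1.977, -2.44, 0.002]
ft_force: [0.4, 0.1, -0.8]
gripper_width: 0.0508
gripper_force: 0.0
```

jog_arm(
  plan=[
    [4.39, 2.54, 0, 0, 0, 0],
    [4.39, 2.54, 0, 0, 0, 0],
    [4.39, 2.54, 1, 0, 0, 0],
    [4.39, 2.54, 2, 0, 0, 0],
    [0, 0, 3, 0, 0, 0],
    [0, 0, 3, 0, 0, 0],
    [0, 0, 2, 0, 0, 0],
    [0, 0, 0, 0, 0, 0],
  ],
)

```text
clock: 25.25
ee_pos: [0.6079, 0.2095, 0.2493]
tcp_rot: [-1.975, -2.437, 0.007]
ft_force: [0.3, 0.3, -1.2]
gripper_width: 0.0515
gripper_force: 0.0
```

```bash
python3 -c "
from h import *
rows((.6085,.2100,.194),102)
p=snap('side')
for n in ('lens_a',): print(n,[(round(d['p'],2),np.round(d['location'],3).tolist()) for d in find_in(n,p)[:5]])"
```

```text
t 25.25 pos [0.6079 0.2095 0.2493] phi 102.0 tilt 0.38 q [ 0.22  0.63 -0.12  0.82  0.    1.58] w 0.0515 F [ 0.3  0.3 -1.2] | shift [0.03 0.11 5.53] turn [-0.4 -0.  -0. ] shift-after-turn [0.03 0.07 5.53]
lens_a [(0.76, [0.591, 0.265, 0.038])]
```

jog_arm(
  plan=[
    [0, 0.1, 1.5, 0, 0, 0],
    [0, 0, 1.5, 0, 0, 0],
    [0, 0, 1.2, 0, 0, 0],
    [0, 0, 0.8, 0, 0, 0],
    [0, 0, 0.4, 0, 0, 0],
    [0, 0, 0, 0, 0, 0],
    [0, 0, 0, 0, 0, 0],
    [0, 0, 0, 0, 0, 0],
  ],
)

```text
clock: 26.35
ee_pos: [0.6099, 0.2099, 0.1979]
tcp_rot: [-1.977, -2.44, 0.001]
ft_force: [-0.8, -0.3, -0.5]
gripper_width: 0.0511
gripper_force: 0.0
```

jog_arm(
  plan=[
    [0, 0, 0, 0, 0, 0],
    [0, 0, 0, 0, 0, 0],
    [0, 0, 0, 0, 0, 0],
    [0, 0, 0, 0, 0, 0],
    [0, 0, 0, 0, 0, 0],
    [0, 0, 0, 0, 0, 0],
    [0, 0, 0, 0, 0, 0],
    [0, 0, 0, 0, 0, 0],
  ],
  gripper=0,
)

```text
clock: 27.35
ee_pos: [0.6101, 0.21, 0.1982]
tcp_rot: [-1.977, -2.44, 0.001]
ft_force: [-0.1, 0.3, 5.5]
gripper_width: 0.0385
gripper_force: 61.4
```

```bash
python3 -c "
from h import *
rows((.5303,-.0976,.27),100.4)"
```

```text
t 27.35 pos [0.6101 0.21   0.1982] phi 102.0 tilt 0.07 q [ 0.22  0.69 -0.16  0.72  0.    1.58] w 0.0385 F [-0.1  0.3  5.5] | shift [-28.43 -14.19  -7.19] turn [-0.1 -0.   1.6] shift-after-turn [-28.81 -13.4   -7.18]
```

jog_arm(
  plan=[
    [0, 0, -1, 0, 0, 0],
    [0, 0, -3, 0, 0, 0],
    [0, 0, -4, 0, 0, 0],
    [-3.5, -1.7, 0, 0, 0, 0],
    [-4, -2, 0, 0, 0, 0],
    [-4, -2, 0, 0, 0, 0],
    [-4, -2, 0, 0, 0, 0],
    [-4, -2, 0, 0, 0, 0],
  ],
)

```text
clock: 28.35
ee_pos: [0.5548, -0.0023, 0.2777]
tcp_rot: [-1.976, -2.439, 0.003]
ft_force: [0.0, -0.2, 0.1]
gripper_width: 0.0385
gripper_force: 60.8
```

jog_arm(
  plan=[
    [-4, -2, 0, 0, 0, 0],
    [-3.5, -1.7, 0, 0, 0, 0],
    [-1.4, -0.8, 0, 0, 0, 1.6],
    [0, 0, 2, 0, 0, 0],
    [0, 0, 2, 0, 0, 0],
    [0, 0, 0, 0, 0, 0],
    [0, 0, 0, 0, 0, 0],
    [0, 0, 0, 0, 0, 0],
  ],
)

```text
clock: 29.35
ee_pos: [0.5303, -0.0972, 0.2385]
tcp_rot: [-2.011, -2.413, 0.001]
ft_force: [-0.3, -0.7, -0.1]
gripper_width: 0.0386
gripper_force: 60.8
```

```bash
python3 -c "
from h import *
rows((.5303,-.0976,.187),100.4)
p=snap('side','s7')
q=proj(p,(.5303,-.0976,.03)).astype(int);u,v=q;print(q)
c=p['pixels'][v-60:v+60,u-80:u+80];cv2.imwrite('pics/c7.png',cv2.resize(c[:,:,::-1],None,fx=4.5,fy=4.5,interpolation=cv2.INTER_CUBIC))"
```

```text
t 29.35 pos [ 0.5303 -0.0972  0.2385] phi 100.4 tilt 0.06 q [-0.32  0.48 -0.44  0.66 -0.    1.07] w 0.0386 F [-0.3 -0.7 -0.1] | shift [-0.04 -0.    5.15] turn [-0.1  0.  -0. ] shift-after-turn [-0.04 -0.01  5.15]
[396 187]
```

View pics/c7.png

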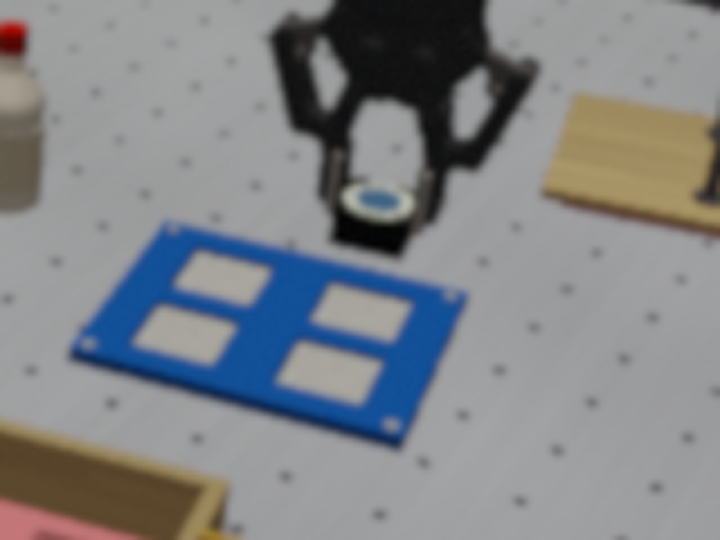

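The cell is held level, ring up, at crop (378,200). I'll check its offset from the TCP.

```bash
python3 -c "
from h import *
p=snap('side');I=p['pixels'].astype(int);print(ray(p,400,171.4,.0785))
print(proj(p,(.5303,-.0972,.0785)))
m=(I.min(2)>140);blobs(p,m,(385,160,415,182),.0785,5)
for n in ('lens_a',): print(n,[(round(d['p'],2),np.round(d['location'],3).tolist()) for d in find_in(n,p)[:5]])
"
```

```text
[ 0.52688515 -0.09351838  0.0785    ]
[399.33913369 170.35878204]
  px [385.9 173.5] 45 mean [549.8 -64.9] rect [555.4 -79.5] [  6.9 102.8] 26.6
  px [402.  164.8] 128 mean [ 537. -127.] rect [ 533.8 -118.2] [32.1 74.7] 25.4
  px [394.4 171. ] 11 mean [538.5 -87.2] rect [538.8 -87.2] [ 6.  19.4] 32.4
  px [411.8 179.2] 27 mean [489.4 -76.5] rect [493.2 -80.7] [13.5 31.2] 23.2
lens_a [(0.73, [0.528, -0.076, 0.077]), (0.7, [0.671, 0.406, 0.038]), (0.56, [0.589, 0.266, 0.039]), (0.51, [0.561, -0.048, 0.01])]
```

jog_arm(
  plan=[
    [0, 0, 1.5, 0, 0, 0],
    [0, 0, 1.5, 0, 0, 0],
    [0, 0, 1, 0, 0, 0],
    [0, 0, 0.5, 0, 0, 0],
    [0, 0, 0.4, 0, 0, 0],
    [0, 0, 0.3, 0, 0, 0],
    [0, 0, 0, 0, 0, 0],
    [0, 0, 0, 0, 0, 0],
  ],
)

```text
clock: 30.5
ee_pos: [0.5296, -0.0973, 0.1871]
tcp_rot: [-2.011, -2.412, 0.002]
ft_force: [-4.6, 1.5, 12.3]
gripper_width: 0.0382
gripper_force: 62.2
```

```bash
python3 -c "
from h import *
rows((.5303,-.0976,.187),100.4)"
```

```text
t 30.5 pos [ 0.5296 -0.0973  0.1871] phi 100.4 tilt 0.11 q [-0.32  0.55 -0.48  0.54 -0.    1.07] w 0.0382 F [-4.6  1.5 12.3] | shift [-0.04  0.06  0.01] turn [-0.1 -0.  -0. ] shift-after-turn [-0.04  0.06  0.01]
```

jog_arm(
  plan=[
    [0, 0, 0, 0, 0, 0],
    [0, 0, 0, 0, 0, 0],
    [0, 0, 0, 0, 0, 0],
    [0, 0, -1, 0, 0, 0],
    [0, 0, -3, 0, 0, 0],
    [0, 0, -3, 0, 0, 0],
    [4, 2, 0, 0, 0, 0],
    [4, 2, 0, 0, 0, 0],
  ],
  gripper=0.6,
)

```text
clock: 31.5
ee_pos: [0.5554, -0.0111, 0.2569]
tcp_rot: [-2.014, -2.411, 0.001]
ft_force: [0.1, -0.0, -0.3]
gripper_width: 0.0512
gripper_force: 0.0
```

jog_arm(
  plan=[
    [4, 2, 0, 0, 0, 0],
    [4, 2, 0, 0, 0, 0],
    [4, 2, 0, 0, 0, 0],
    [4, 2, 0, 0, 0, 0],
    [0, 0, 0, 0, 0, -1.6],
    [0, 0, 0, 0, 0, 0],
    [0, 0, 0, 0, 0, 0],
    [0, 0, 0, 0, 0, 0],
  ],
)

```text
clock: 32.5
ee_pos: [0.6046, 0.1592, 0.2556]
tcp_rot: [-1.979, -2.438, 0.003]
ft_force: [-0.7, -0.2, 0.3]
gripper_width: 0.0517
gripper_force: 0.0
```

```bash
python3 -c "
from h import *
rows((.5963,.2703,.23),102)
t=snap('top')
cv2.imwrite('pics/c8.png',cv2.resize(t['pixels'][170:280,240:450,::-1],None,fx=3.8,fy=3.8,interpolation=cv2.INTER_CUBIC))
p=snap('side')
print([(round(d['p'],2),np.round(d['location'],3).tolist()) for d in find_in('lens_a',p)[:5]],[(round(d['p'],2),np.round(d['location'],3).tolist()) for d in find_in('lens_a',t)[:5]])"
```

```text
t 32.5 pos [0.6046 0.1592 0.2556] phi 101.9 tilt 0.15 q [ 0.14  0.59 -0.18  0.81  0.    1.5 ] w 0.0517 F [-0.7 -0.2  0.3] | shift [11.04  1.48  2.56] turn [-0.1 -0.  -0.1] shift-after-turn [11.04  1.49  2.56]
[(0.73, [0.59, 0.267, 0.036]), (0.62, [0.524, -0.085, 0.029])] [(0.86, [0.529, -0.095, 0.029]), (0.2, [0.566, -0.053, 0.013])]
```

View pics/c8.png

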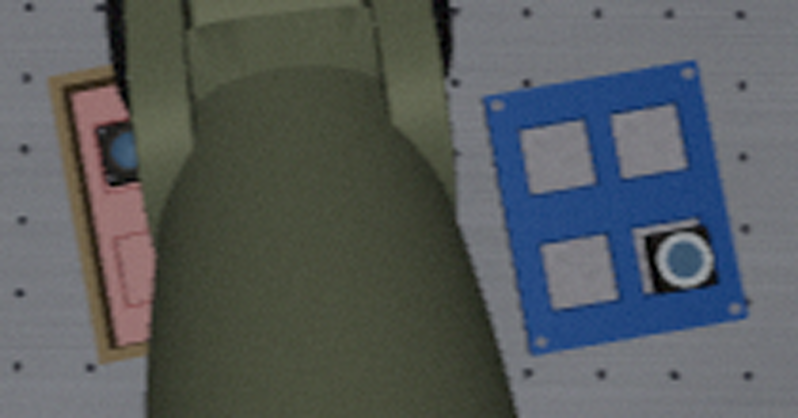

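The ring cell is in its nest, with the small gaps explained by parallax. Now the dome-up cell.

jog_arm(
  plan=[
    [3, 0.4, 0, 0, 0, 0],
    [4, 0.6, 0, 0, 0, 0],
    [4, 0.5, 0, 0, 0, 0],
    [0, 0, 1.5, 0, 0, 0],
    [0, 0, 1.5, 0, 0, 0],
    [0, 0, 1.5, 0, 0, 0],
    [0, 0, 0.9, 0, 0, 0],
    [0, 0, 0, 0, 0, 0],
  ],
)

```text
clock: 33.7
ee_pos: [0.5961, 0.2702, 0.2003]
tcp_rot: [-1.977, -2.438, 0.005]
ft_force: [0.5, -0.2, 0.3]
gripper_width: 0.0512
gripper_force: 0.0
```

```bash
python3 -c "
from h import *
rows((.5963,.2703,.1975),102)"
```

```text
t 33.7 pos [0.5961 0.2702 0.2003] phi 101.9 tilt 0.26 q [ 0.31  0.7  -0.13  0.74  0.    1.68] w 0.0512 F [ 0.5 -0.2  0.3] | shift [0.   0.02 0.28] turn [-0.3 -0.  -0.1] shift-after-turn [0.   0.02 0.28]
```

jog_arm(
  plan=[
    [0, 0, 0.25, 0, 0, 0],
    [0, 0, 0, 0, 0, 0],
    [0, 0, 0, 0, 0, 0],
    [0, 0, 0, 0, 0, 0],
    [0, 0, 0, 0, 0, 0],
    [0, 0, 0, 0, 0, 0],
    [0, 0, 0, 0, 0, 0],
    [0, 0, -1, 0, 0, 0],
  ],
  gripper=0,
)

```text
clock: 34.7
ee_pos: [0.5962, 0.2709, 0.209]
tcp_rot: [-1.976, -2.439, 0.003]
ft_force: [-0.2, -0.2, -1.1]
gripper_width: 0.0382
gripper_force: 60.6
```

jog_arm(
  plan=[
    [0, 0, -3, 0, 0, 0],
    [0, 0, -5, 0, 0, 0],
    [-2.85, -3.25, 0, 0, 0, 0],
    [-2.85, -3.25, 0, 0, 0, 0],
    [-2.85, -3.25, 0, 0, 0, 0],
    [-2.85, -3.25, 0, 0, 0, 0],
    [-2.85, -3.25, 0, 0, 0, 0],
    [-2.85, -3.25, 0, 0, 0, 0],
  ],
)

```text
clock: 35.7
ee_pos: [0.4407, 0.0624, 0.29]
tcp_rot: [-1.977, -2.441, 0.001]
ft_force: [0.4, 0.0, 0.2]
gripper_width: 0.0384
gripper_force: 60.6
```

jog_arm(
  plan=[
    [0, 0, 0, 0, 0, -9.6],
    [0, 0, 0, 0, 0, -9.6],
    [0, 0, 0, 0, 0, -9.6],
    [0, 0, 0, 0, 0, -9.6],
    [0, 0, 0, 0, 0, -9.6],
    [0, 0, 0, 0, 0, -9.6],
    [0, 0, 0, 0, 0, -9.6],
    [0, 0, 0, 0, 0, -9.6],
  ],
)

```text
clock: 36.7
ee_pos: [0.4415, 0.0633, 0.29]
tcp_rot: [-0.025, -3.14, -0.0]
ft_force: [0.0, -0.2, -1.6]
gripper_width: 0.0384
gripper_force: 60.6
```

```bash
python3 -c "
from h import *
rows((.441,.062,.288),188)"
```

```text
t 36.7 pos [0.4415 0.0633 0.29  ] phi 179.1 tilt 0.08 q [-0.02  0.26 -0.62  0.7   0.   -0.01] w 0.0384 F [ 0.  -0.2 -1.6] | shift [ 0.05 -0.13  0.2 ] turn [ 0.  -0.1 -8.9] shift-after-turn [ 0.07 -0.12  0.2 ]
```

jog_arm(
  plan=[
    [0, 0, 0, 0, 0, -0.9],
    [0, 0, 0, 0, -10, 0],
    [0, 0, 0, 0, -10, 0],
    [0, 0, 0, 0, -10, 0],
    [0, 0, 0, 0, -10, 0],
    [0, 0, 0, 0, -10, 0],
    [0, 0, 0, 0, -10, 0],
    [0, 0, 0, 0, -10, 0],
  ],
)

```text
clock: 37.7
ee_pos: [0.4446, 0.0634, 0.2873]
tcp_rot: [0.009, 2.032, -0.002]
ft_force: [1.0, -0.5, -1.8]
gripper_width: 0.0381
gripper_force: 60.7
```

```bash
python3 -c "
from h import *
s=st()
M=R.from_rotvec(s['tcp_rot']).as_matrix();print('cell',s['ee_pos']+.171*M[:,2])
p=snap('side');I=p['pixels']
cv2.imwrite('pics/c9.png',cv2.resize(I[0:260,250:600,::-1],None,fx=2.2,fy=2.2,interpolation=cv2.INTER_CUBIC))"
```

```text
37.7 [0.4446 0.0634 0.2873] [ 8.700e-03  2.032e+00 -1.800e-03] [[-0.445, 0.007, 0.896], [0.005, 1.0, -0.005], [-0.896, 0.003, -0.445]] 0.038114730968234416 [-0.029  0.291 -1.273 -1.102  0.021 -0.008]
cell [0.59772422 0.06251197 0.21122642]
```

View pics/c9.png

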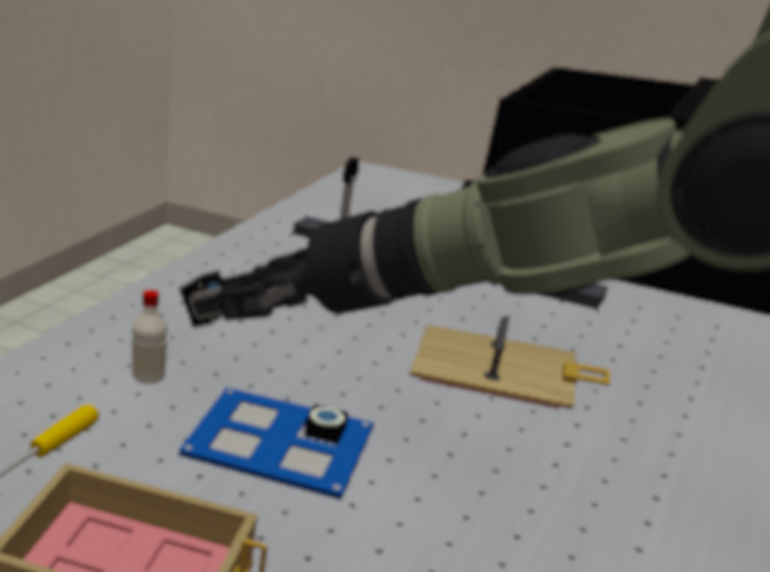

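The cell is tilted 63° but joint 3 is near its limit. The ring cell is visible seated in the tray. I'll move to the clear corridor farther out (y≈-0.21), then tilt the rest.

jog_arm(
  plan=[
    [-0.7, -4.55, 1.4, 0, 0, 0],
    [-0.7, -4.55, 1.4, 0, 0, 0],
    [-0.7, -4.55, 1.4, 0, 0, 0],
    [-0.7, -4.55, 1.4, 0, 0, 0],
    [-0.7, -4.55, 1.4, 0, 0, 0],
    [-0.7, -4.55, 1.4, 0, 0, 0],
    [0, 0, 0, 0, 0, 0],
    [0, 0, 0, 0, 0, 0],
  ],
)

```text
clock: 38.75
ee_pos: [0.5366, -0.2099, 0.2859]
tcp_rot: [0.008, 2.039, -0.001]
ft_force: [-0.1, -0.1, -1.2]
gripper_width: 0.0382
gripper_force: 60.8
```

```bash
cat >> h.py <<'E'
def tilt(target,th,phi=180,k=.171):
    """held cell centre target (or TCP if k=0) with tool tilted th outward about tool y"""
    s=read_state();M=R.from_rotvec(s['tcp_rot']).as_matrix();p=np.array(s['ee_pos'])
    c,n=np.cos(np.radians(phi)),np.sin(np.radians(phi))
    T=np.array([[c,n,0],[n,-c,0],[0,0,-1]])@R.from_rotvec([0,-np.radians(th),0]).as_matrix()
    tcp=np.array(target)-k*T[:,2]
    print('t',round(s['clock'],2),'TCP',np.round(p,4),'cell',np.round(p+k*M[:,2],4),'tilt',round(np.degrees(np.arccos(-M[2,2])),1),'q',np.round(s['qpos'],2),'w',round(s['gripper_width'],4),'F',np.round(s['ft_force'],1),'| goalTCP',np.round(tcp,3),'turn',np.round(np.degrees(R.from_matrix(M.T@T).as_rotvec()),1),'then shift',np.round(T.T@(tcp-p)*100,2),'down',np.round(T.T@[0,0,-1],3))
E
python3 -c "
from h import *
tilt((.70,-.21,.04),70)"
```

```text
t 38.75 TCP [ 0.5366 -0.2099  0.2859] cell [ 0.6892 -0.2107  0.2087] tilt 63.2 q [-0.62  0.4  -0.93 -0.77  0.54 -0.31] w 0.0382 F [-0.1 -0.1 -1.2] | goalTCP [ 0.539 -0.21   0.098] turn [-0.3 -6.8 -0.3] then shift [ 1.752e+01 -1.000e-02  6.660e+00] down [0.94  0.    0.342]
```

jog_arm(
  plan=[
    [0, 0, 0, -0.3, -6.8, -0.3],
    [3.5, 0, 1.33, 0, 0, 0],
    [3.5, 0, 1.33, 0, 0, 0],
    [3.5, 0, 1.33, 0, 0, 0],
    [3.5, 0, 1.33, 0, 0, 0],
    [1.75, 0, 0.67, 0, 0, 0],
    [1.75, 0, 0.67, 0, 0, 0],
    [0, 0, 0, 0, 0, 0],
  ],
)

```text
clock: 39.75
ee_pos: [0.5396, -0.2091, 0.0975]
tcp_rot: [-0.002, 1.922, 0.002]
ft_force: [0.4, 0.3, -0.3]
gripper_width: 0.0385
gripper_force: 60.8
```

```bash
python3 -c "
from h import *
tilt((.70,-.21,.0236),70)
p=snap('side');I=p['pixels']
q=proj(p,(.66,-.21,.05)).astype(int);u,v=q;print(q)
cv2.imwrite('pics/c10.png',cv2.resize(I[max(0,v-60):v+60,u-60:u+140,::-1],None,fx=4,fy=4,interpolation=cv2.INTER_CUBIC))"
```

```text
t 39.75 TCP [ 0.5396 -0.2091  0.0975] cell [ 0.7001 -0.2086  0.0386] tilt 69.9 q [-0.62  0.98 -0.95 -1.5   0.58 -0.24] w 0.0385 F [ 0.4  0.3 -0.3] | goalTCP [ 0.539 -0.21   0.082] turn [ 0.2 -0.1  0. ] then shift [ 1.45 -0.09  0.5 ] down [0.94  0.    0.342]
[372 149]
```

View pics/c10.png

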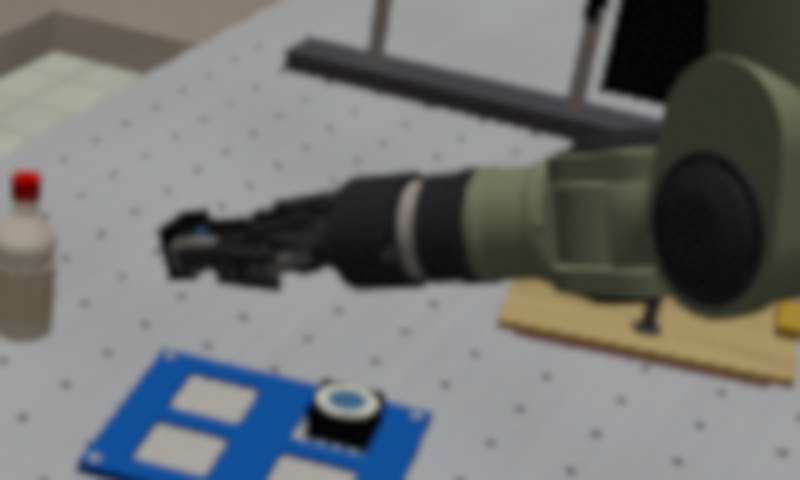

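jog_arm(
  plan=[
    [0.5, 0, 0.2, 0, 0, 0],
    [0.4, 0, 0.15, 0, 0, 0],
    [0.3, 0, 0.1, 0, 0, 0],
    [0.2, 0, 0.07, 0, 0, 0],
    [0, 0, 0, 0, 0, 0],
    [0, 0, 0, 0, 0, 0],
    [0, 0, 0, 0, 0, 0],
    [0, 0, 0, 0, 0, 0],
  ],
)

```text
clock: 40.8
ee_pos: [0.5402, -0.2108, 0.084]
tcp_rot: [-0.003, 1.918, -0.002]
ft_force: [0.7, 0.3, -1.2]
gripper_width: 0.0383
gripper_force: 60.8
```

```bash
python3 -c "
from h import *
tilt((.70,-.21,.0226),70)"
```

```text
t 40.8 TCP [ 0.5402 -0.2108  0.084 ] cell [ 0.701  -0.2108  0.0258] tilt 70.1 q [-0.63  1.02 -0.93 -1.53  0.58 -0.24] w 0.0383 F [ 0.7  0.3 -1.2] | goalTCP [ 0.539 -0.21   0.081] turn [-0.   0.1  0.2] then shift [0.31 0.08 0.01] down [0.94  0.    0.342]
```

jog_arm(
  plan=[
    [0.2, 0, 0.07, 0, 0, 0],
    [0.15, 0, 0.06, 0, 0, 0],
    [0, 0, 0, 0, 0, 0],
    [0, 0, 0, 0, 0, 0],
    [0, 0, 0, 0, 0, 0],
    [0, 0, 0, 0, 0, 0],
    [0, 0, 0, 0, 0, 0],
    [0, 0, 0, 0, 0, 0],
  ],
)

```text
clock: 41.8
ee_pos: [0.5406, -0.2109, 0.0811]
tcp_rot: [-0.004, 1.916, -0.003]
ft_force: [-1.9, 0.8, 5.6]
gripper_width: 0.0383
gripper_force: 61.3
```

jog_arm(
  plan=[
    [0, 0, 0, 0, 0, 0],
    [0, 0, 0, 0, 0, 0],
    [0, 0, 0, 0, 0, 0],
    [0, 0, 0, 0, 0, 0],
    [0, 0, 0, 0, 0, 0],
    [0, 0, 0, 0, 0, 0],
    [0, 0, 0, 0, 0, 0],
    [0, 0, 0, 0, 0, 0],
  ],
  gripper=0.6,
)

```text
clock: 42.8
ee_pos: [0.5402, -0.2107, 0.0802]
tcp_rot: [-0.003, 1.919, -0.002]
ft_force: [0.7, 0.4, -0.6]
gripper_width: 0.051
gripper_force: 0.0
```

jog_arm(
  plan=[
    [0, 0, -1, 0, 0, 0],
    [0, 0, -2, 0, 0, 0],
    [0, 0, -3, 0, 0, 0],
    [0, 0, -3, 0, 0, 0],
    [-3, 0, -3, 0, 0, 0],
    [-4, 0, -2, 0, 0, 0],
    [-4, 0, -2, 0, 0, 0],
    [0, 0, 0, 0, 0, 0],
  ],
)

```text
clock: 43.8
ee_pos: [0.427, -0.2107, 0.2424]
tcp_rot: [-0.006, 1.913, -0.008]
ft_force: [0.7, -0.0, 0.6]
gripper_width: 0.0512
gripper_force: 0.0
```

```bash
python3 -c "
from h import *
tilt((.70,-.21,.0226),70)
p=snap('side');I=p['pixels']
q=proj(p,(.70,-.21,.02)).astype(int);u,v=q;print(q)
a=cv2.resize(I[v-30:v+30,u-50:u+50,::-1],None,fx=6,fy=6,interpolation=cv2.INTER_CUBIC)
t=snap('top');I=t['pixels']
q=proj(t,(.70,-.21,.02)).astype(int);u,v=q;print(q)
b=cv2.resize(I[v-20:v+20,u-50:u+50,::-1],None,fx=6,fy=6,interpolation=cv2.INTER_CUBIC)
cv2.imwrite('pics/c11.png',np.vstack([a,b]))
for p in(p,t):print([(round(d['p'],2),np.round(d['location'],3).tolist()) for d in find_in('lens_a',p)[:4]])"
```

```text
t 43.8 TCP [ 0.427  -0.2107  0.2424] cell [ 0.5881 -0.2112  0.1851] tilt 70.4 q [-0.81  0.54 -1.22 -1.29  0.74 -0.34] w 0.0512 F [ 0.7 -0.   0.6] | goalTCP [ 0.539 -0.21   0.081] turn [-0.1  0.4  0.5] then shift [11.32  0.07 16.07] down [0.94  0.    0.342]
[358 154]
[459 172]
[(0.78, [0.526, -0.081, 0.026]), (0.72, [0.688, -0.196, 0.023])]
[(0.67, [0.692, -0.205, 0.039])]
```

View pics/c11.png

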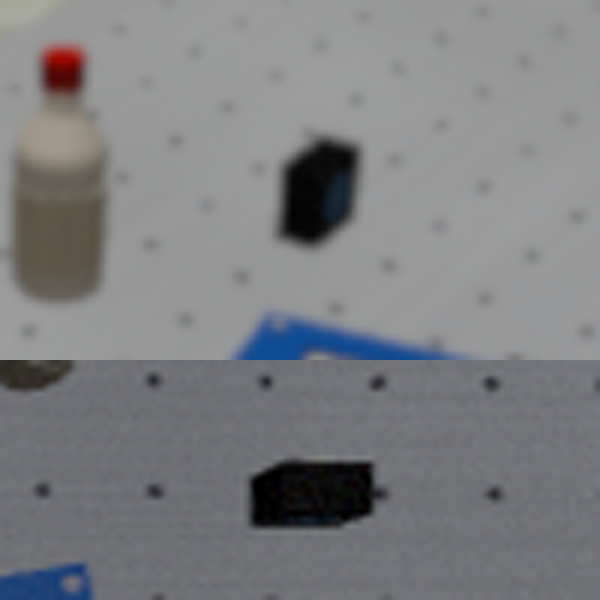

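The cell stands on its edge, dome facing the base and ring face outward. The picture allowance is used up, so I work from numbers now.

jog_arm(
  plan=[
    [-3, 0, -1, 0, 10, 0],
    [0, 0, 0, 0, 10, 0],
    [0, 0, 0, 0, 10, 0],
    [0, 0, 0, 0, 10, 0],
    [0, 0, 0, 0, 10, 0],
    [0, 0, 0, 0, 10, 0],
    [0, 0, 0, 0, 10.4, 0],
    [0, 0, 0, 0, 0, 0],
  ],
)

```text
clock: 45.0
ee_pos: [0.4328, -0.2142, 0.2475]
tcp_rot: [0.008, 2.989, 0.001]
ft_force: [-0.3, -0.1, -0.4]
gripper_width: 0.051
gripper_force: 0.0
```

```bash
python3 -c "
from h import *
t=snap('top');lum=t['pixels'].max(2)
blobs(t,lum<70,(440,158,482,190),.04,40,700)
m=(lum<70)[158:190,440:482];v,u=np.nonzero(m);u+=440;v+=158
print(u.min(),u.max(),v.min(),v.max(),lum[172,450:475])
print('right edge y',ray(t,u.max()+.5,174,.04)[1],'left y',ray(t,u.min()-.5,174,0)[1],'out x',ray(t,465,v.min()-.5,.04)[0],'in x',ray(t,455,v.max()+.5,0)[0])
P=(.692,-.208,.2)
rows((P[0],P[1],.25),180)
X=(.692,-.208);E=[(a,b,z) for a in(-.011,.011) for b in(-.02,.02) for z in(0,.04)]
Q=np.array([proj(t,(X[0]+a,X[1]+b,z)) for a,b,z in E]);print('model',Q.min(0),Q.max(0))
"
```

```text
px [460.6 174. ] 210 mean [ 691.5 -204.3] rect [ 691.4 -206.3] [25.9 53.9] 0.6
451 472 169 179 [ 79   1   5   0  12  12   3   8  15  14  18  15  12  10   8  16  17  13
   7   0   7  83 115 115 115]
right edge y -0.23450962771491088 left y -0.19263121011932985 out x 0.7057313133556983 in x 0.6835276675126104
t 45.05 pos [ 0.4325 -0.2142  0.2476] phi 179.7 tilt 8.89 q [-0.64  0.33 -0.66  0.45  0.09 -0.63] w 0.0507 F [ 0.3 -0.2  0.8] | shift [-25.68   0.78   3.77] turn [-0.   8.9 -0.3] shift-after-turn [-25.95   0.62  -0.24]
model [448.71243829 169.45276024] [470.06503848 180.5260585 ]
```

jog_arm(
  plan=[
    [0, 0, 0, 0, 8.9, -0.3],
    [-5.2, 0, 0, 0, 0, 0],
    [-5.2, 0, 0, 0, 0, 0],
    [-5.2, 0, 0, 0, 0, 0],
    [-5.2, 0, 0, 0, 0, 0],
    [-5.2, 0.1, 0, 0, 0, 0],
    [0, 0, 1, 0, 0, 0],
    [0, 0, 0, 0, 0, 0],
  ],
  gripper=0.7,
)

```text
clock: 46.05
ee_pos: [0.6902, -0.2134, 0.2359]
tcp_rot: [-0.003, -3.137, -0.001]
ft_force: [0.4, 0.7, -0.6]
gripper_width: 0.0595
gripper_force: 0.0
```

```bash
python3 -c "
from h import *
rows((.6945,-.213,.200),180)
p=snap('side')
print([(round(d['p'],2),np.round(d['location'],3).tolist()) for d in find_in('lens_a',p)[:4]])"
```

```text
t 46.05 pos [ 0.6902 -0.2134  0.2359] phi 179.9 tilt 0.26 q [-0.4   0.78  0.13  0.93 -0.   -0.4 ] w 0.0595 F [ 0.4  0.7 -0.6] | shift [-0.45  0.04  3.59] turn [ 0.  -0.3 -0.1] shift-after-turn [-0.43  0.04  3.59]
[(0.7, [0.413, -0.35, 0.024]), (0.64, [0.525, -0.085, 0.028]), (0.62, [0.686, -0.2, 0.028]), (0.18, [0.565, -0.037, 0.011])]
```

jog_arm(
  plan=[
    [-0.4, 0, 1, 0, 0, 0],
    [0, 0, 1.2, 0, 0, 0],
    [0, 0, 1, 0, 0, 0],
    [0, 0, 0.4, 0, 0, 0],
    [0, 0, 0, 0, 0, 0],
    [0, 0, 0, 0, 0, 0],
    [0, 0, 0, 0, 0, 0],
    [0, 0, 0, 0, 0, 0],
  ],
)

```text
clock: 47.15
ee_pos: [0.6959, -0.2138, 0.2038]
tcp_rot: [-0.002, -3.141, 0.003]
ft_force: [-0.2, -0.2, 0.7]
gripper_width: 0.0598
gripper_force: 0.0
```

jog_arm(
  plan=[
    [0, 0, 0, 0, 0, 0],
    [0, 0, 0, 0, 0, 0],
    [0, 0, 0, 0, 0, 0],
    [0, 0, 0, 0, 0, 0],
    [0, 0, 0, 0, 0, 0],
    [0, 0, 0, 0, 0, 0],
    [0, 0, 0, 0, 0, 0],
    [0, 0, 0, 0, 0, 0],
  ],
  gripper=0,
)

```text
clock: 48.15
ee_pos: [0.696, -0.2138, 0.204]
tcp_rot: [-0.002, -3.142, 0.003]
ft_force: [-0.0, -0.5, 5.9]
gripper_width: 0.0385
gripper_force: 60.8
```

```bash
python3 -c "
from h import *
rows((.6945,-.213,.200),180)"
```

```text
t 48.15 pos [ 0.696  -0.2138  0.204 ] phi 179.9 tilt 0.12 q [-0.4   0.82  0.12  0.87 -0.   -0.4 ] w 0.0385 F [-0.  -0.5  5.9] | shift [0.15 0.08 0.4 ] turn [-0.1 -0.  -0.1] shift-after-turn [0.15 0.08 0.4 ]
```

jog_arm(
  plan=[
    [0, 0, -2, 0, 0, 0],
    [4.2, 0, -3, 0, 0, 0],
    [4.2, 0, -2, 0, 0, 0],
    [4.2, 0, -1, 0, 0, 0],
    [4.2, 0, 0, 0, 0, 0],
    [0, 0, 0, 0, -10, 0],
    [0, 0, 0, 0, -10, 0],
    [0, 0, 0, 0, -10, 0],
  ],
)

```text
clock: 49.15
ee_pos: [0.5275, -0.2133, 0.2847]
tcp_rot: [0.001, 2.613, -0.004]
ft_force: [0.4, -0.7, -1.3]
gripper_width: 0.0383
gripper_force: 60.4
```

jog_arm(
  plan=[
    [0, 0, 0, 0, -10, 0],
    [0, 0, 0, 0, -10, 0],
    [0, 0, 0, 0, -10, 0],
    [0, 0, 0, 0, -5, 0],
    [0, 0, 0, 0, 0, 0],
    [0, 0, 0, 0, 0, 0],
    [0, 0, 0, 0, 0, 0],
    [0, 0, 0, 0, 0, 0],
  ],
)

```text
clock: 50.15
ee_pos: [0.5286, -0.2138, 0.2837]
tcp_rot: [0.001, 2.028, -0.004]
ft_force: [-0.8, 0.5, -0.1]
gripper_width: 0.0381
gripper_force: 60.4
```

```bash
python3 -c "
from h import *
tilt((.69,-.213,.038),67,k=.184)"
```

```text
t 50.15 TCP [ 0.5286 -0.2138  0.2837] cell [ 0.6937 -0.2143  0.2025] tilt 63.8 q [-0.64  0.4  -0.95 -0.8   0.56 -0.32] w 0.0381 F [-0.8  0.5 -0.1] | goalTCP [ 0.521 -0.213  0.11 ] turn [-0.2 -3.2  0. ] then shift [16.31  0.08  6.06] down [0.921 0.    0.391]
```

jog_arm(
  plan=[
    [0, 0, 0, -0.2, -3.2, 0],
    [4.1, 0, 1.5, 0, 0, 0],
    [4.1, 0, 1.5, 0, 0, 0],
    [4.1, 0, 1.5, 0, 0, 0],
    [2, 0, 0.8, 0, 0, 0],
    [2, 0, 0.8, 0, 0, 0],
    [0, 0, 0, 0, 0, 0],
    [0, 0, 0, 0, 0, 0],
  ],
)

```text
clock: 51.15
ee_pos: [0.5211, -0.2139, 0.1099]
tcp_rot: [-0.001, 1.971, -0.0]
ft_force: [-1.6, 0.0, -1.7]
gripper_width: 0.0379
gripper_force: 60.4
```

```bash
python3 -c "
from h import *
tilt((.69,-.213,.0185),67,k=.184)"
```

```text
t 51.15 TCP [ 0.5211 -0.2139  0.1099] cell [ 0.6905 -0.2138  0.0381] tilt 67.0 q [-0.65  0.92 -0.99 -1.41  0.59 -0.29] w 0.0379 F [-1.6  0.  -1.7] | goalTCP [ 0.521 -0.213  0.09 ] turn [0.  0.  0.1] then shift [1.81 0.09 0.72] down [0.921 0.    0.391]
```

jog_arm(
  plan=[
    [0.6, 0, 0.25, 0, 0, 0],
    [0.5, 0, 0.2, 0, 0, 0],
    [0.4, 0, 0.15, 0, 0, 0],
    [0.3, 0, 0.12, 0, 0, 0],
    [0, 0, 0, 0, 0, 0],
    [0, 0, 0, 0, 0, 0],
    [0, 0, 0, 0, 0, 0],
    [0, 0, 0, 0, 0, 0],
  ],
)

```text
clock: 52.15
ee_pos: [0.5203, -0.2137, 0.0899]
tcp_rot: [-0.001, 1.972, 0.0]
ft_force: [0.4, 1.2, -0.7]
gripper_width: 0.0384
gripper_force: 60.5
```

```bash
python3 -c "
from h import *
tilt((.69,-.213,.0185),67,k=.184)"
```

```text
t 52.15 TCP [ 0.5203 -0.2137  0.0899] cell [ 0.6897 -0.2136  0.018 ] tilt 67.0 q [-0.65  0.97 -0.97 -1.46  0.59 -0.29] w 0.0384 F [ 0.4  1.2 -0.7] | goalTCP [ 0.521 -0.213  0.09 ] turn [ 0. -0.  0.] then shift [-0.06  0.07  0.01] down [0.921 0.    0.391]
```

jog_arm(
  plan=[
    [0.2, 0, 0.08, 0, 0, 0],
    [0.1, 0, 0.04, 0, 0, 0],
    [0, 0, 0, 0, 0, 0],
    [0, 0, 0, 0, 0, 0],
    [0, 0, 0, 0, 0, 0],
    [0, 0, 0, 0, 0, 0],
    [0, 0, 0, 0, 0, 0],
    [0, 0, 0, 0, 0, 0],
  ],
)

```text
clock: 53.15
ee_pos: [0.5208, -0.2139, 0.0883]
tcp_rot: [-0.004, 1.968, -0.001]
ft_force: [-4.2, -0.1, 8.7]
gripper_width: 0.038
gripper_force: 61.3
```

jog_arm(
  plan=[
    [0, 0, 0, 0, 0, 0],
    [0, 0, 0, 0, 0, 0],
    [0, 0, 0, 0, 0, 0],
    [0, 0, 0, 0, 0, 0],
    [0, 0, 0, 0, 0, 0],
    [0, 0, 0, 0, 0, 0],
    [0, 0, 0, 0, 0, 0],
    [0, 0, 0, 0, 0, 0],
  ],
  gripper=0.6,
)

```text
clock: 54.15
ee_pos: [0.5203, -0.2137, 0.0867]
tcp_rot: [-0.001, 1.972, 0.0]
ft_force: [-0.3, 1.0, 0.1]
gripper_width: 0.0509
gripper_force: 0.0
```

jog_arm(
  plan=[
    [0, 0, -1, 0, 0, 0],
    [0, 0, -2, 0, 0, 0],
    [0, 0, -3, 0, 0, 0],
    [-1, 0, -3, 0, 0, 0],
    [-4, 0, -2, 0, 0, 0],
    [-4, 0, -1, 0, 0, 0],
    [-4, 0, 0, 0, 0, 0],
    [-3, 0, 0, 0, 0, 0],
  ],
)

```text
clock: 55.15
ee_pos: [0.472, -0.2135, 0.2828]
tcp_rot: [-0.001, 1.971, -0.001]
ft_force: [0.8, 0.3, -0.9]
gripper_width: 0.0512
gripper_force: 0.0
```

```bash
cat >> h.py <<'E'
def cellsee(t,X,ht):
    """dark + white blobs around world X (top camera), at heights ht"""
    u,v=proj(t,X).astype(int);I=t['pixels'];lum=I.max(2);b=(u-25,v-22,u+25,v+22)
    print('dark');blobs(t,lum<75,b,ht,30,900)
    print('white');blobs(t,I.min(2)>140,b,ht,8,900)
    print(lum[v-12:v+13,u-12:u+13:1])
E
python3 -c "
from h import *
tilt((.69,-.213,.0185),67,k=.184)
t=snap('top');print([(round(d['p'],2),np.round(d['location'],3).tolist()) for d in find_in('lens_a',t)[:4]])
cellsee(t,(.685,-.213,.022),.022)
p=snap('side');print([(round(d['p'],2),np.round(d['location'],3).tolist()) for d in find_in('lens_a',p)[:4]])
"
```

```text
t 55.15 TCP [ 0.472  -0.2135  0.2828] cell [ 0.6415 -0.2136  0.2111] tilt 67.1 q [-0.72  0.38 -1.08 -0.95  0.66 -0.33] w 0.0512 F [ 0.8  0.3 -0.9] | goalTCP [ 0.521 -0.213  0.09 ] turn [-0.   0.1  0.1] then shift [15.81  0.05 11.99] down [0.921 0.    0.391]
[(0.75, [0.526, -0.095, 0.025]), (0.62, [0.68, -0.208, 0.018])]
dark
  px [458.6 179.8] 133 mean [ 679.3 -205.6] rect [ 681.5 -210.5] [42.1 45.3] 0.5
  px [482.6 194.6] 48 mean [ 641.2 -266.2] rect [ 644.  -264.9] [15.4 23.9] 88.1
white
  px [462.3 173.6] 14 mean [ 695.8 -215.5] rect [ 695.2 -215. ] [26.   9.2] 84.7
  px [460.8 182. ] 18 mean [ 673.5 -211.1] rect [ 674.8 -211.1] [30.8 13.8] 70.0
[[116 110 116 117 117 118 117 117 119 116 119 120 118 120 120 121 120 119
  120 118 118 120 118 121 119]
 [115 117 114 120 118 119 121 120 118 119 120 121 120 118 120 120 121 121
  121 120 120 120 121 118 121]
 [120 117 117 121 122 120 119 120 119 119 121 119 121 120 120 120 122 119
  120 117 124 122 121 122 124]
 [116 119 115 120 116 117 119 120 119 118 119 120 118 120 115 122 123 120
  118 120 119 121 119 122 120]
 [118 117 118 117 121 1
[... 1577 characters left out ...]
  14  10  40  97 138 154 154 153 151 153 155 113
   39  19  48  98 121 123 122]
 [118 117  90  40   3  10  14  14  20  19  43  94 118 138 123  84  69  23
    8  12  48 100 118 123 121]
 [117 118  92  41   9   5   8   2   3   5   0  12  21  23  13  11  11   1
    4  10  65 111 123 121 120]
 [120 118 102  75  56  60  57  54  55  57  58  49  26  27  30  29  28  52
   74 106 122 122 122 122 121]
 [118 121 119 116 117 117 118 118 118 119 116 119 119 120 119 116 120 121
  120 118 119 117 118 120 123]
 [118 112 119 116 116 118 118 117 117 115 116 118 117 120 118 117 120 118
  119 118 118 118 119 119 118]]
[(0.7, [0.523, -0.085, 0.027]), (0.59, [0.57, -0.043, 0.008]), (0.46, [0.675, -0.202, 0.016])]
```

The cell is flat with the white ring up. Next I locate both rings exactly and pick it up.

```bash
cat >> h.py <<'E'
def ring(p,X,r=12,thr=112):
    u,v=proj(p,X).astype(int);w=p['pixels'].astype(int)[v-r:v+r+1,u-r:u+r+1];hsv=cv2.cvtColor(p['pixels'],cv2.COLOR_RGB2HSV)[v-r:v+r+1,u-r:u+r+1]
    m=((w.max(2)<75)).astype(np.uint8)
    # fill of dark square = its hull; ring = bright inside hull
    c=max(cv2.findContours(m,cv2.RETR_EXTERNAL,cv2.CHAIN_APPROX_NONE)[0],key=cv2.contourArea);h=cv2.convexHull(c)
    k=np.zeros_like(m);cv2.fillConvexPoly(k,h,1);k=cv2.erode(k,np.ones((3,3),np.uint8))
    b=((w.min(2)>105)&(k>0)).astype(np.uint8);n,e=np.nonzero(b)
    el=cv2.fitEllipse(cv2.convexHull(np.c_[e,n].astype(np.float32)));print(len(e),'ellipse',np.round(el,1) if 0 else el,'world',np.round(ray(p,el[0][0]+u-r,el[0][1]+v-r,X[2]),4))
E
python3 -c "
from h import *
t=snap('top')
ring(t,(.682,-.211,.022))
ring(t,(.5296,-.0973,.027))
rows((.682,-.2125,.25),180)
"
```

```text
79 ellipse ((13.794525146484375, 12.485103607177734), (13.24032211303711, 13.775111198425293), 101.42218017578125) world [ 0.6828 -0.2139  0.022 ]
62 ellipse ((13.153997421264648, 12.523602485656738), (12.54333209991455, 13.707601547241211), 34.77903747558594) world [ 0.5288 -0.0995  0.027 ]
t 55.4 pos [ 0.4715 -0.2133  0.2801] phi 179.9 tilt 66.94 q [-0.73  0.39 -1.09 -0.96  0.66 -0.33] w 0.0514 F [ 0.5 -0.2 -0.5] | shift [-5.48  0.07 20.55] turn [ 0.1 66.9 -0. ] shift-after-turn [-21.05   0.08   3.01]
```

jog_arm(
  plan=[
    [0, 0, 0, 0, 10, 0],
    [0, 0, 0, 0, 10, 0],
    [0, 0, 0, 0, 10, 0],
    [0, 0, 0, 0, 10, 0],
    [0, 0, 0, 0, 10, 0],
    [0, 0, 0, 0, 10, 0],
    [0, 0, 0, 0, 7, 0],
    [0, 0, 0, 0, 0, 0],
  ],
)

```text
clock: 56.4
ee_pos: [0.4739, -0.2148, 0.2768]
tcp_rot: [0.004, 3.078, 0.005]
ft_force: [0.4, 0.1, -0.3]
gripper_width: 0.0513
gripper_force: 0.0
```

```bash
python3 -c "
from h import *
rows((.682,-.2125,.25),180)
"
```

```text
t 56.4 pos [ 0.4739 -0.2148  0.2768] phi 179.8 tilt 3.67 q [-0.58  0.38 -0.48  0.66  0.04 -0.57] w 0.0513 F [ 0.4  0.1 -0.3] | shift [-20.6    0.28   4.01] turn [ 0.2  3.7 -0.2] shift-after-turn [-20.81   0.23   2.68]
```

jog_arm(
  plan=[
    [0, 0, 0, 0.2, 3.7, -0.2],
    [-5.2, 0, 0, 0, 0, 0],
    [-5.2, 0, 0, 0, 0, 0],
    [-5.2, 0, 0.5, 0, 0, 0],
    [-5.2, 0.1, 1, 0, 0, 0],
    [0, 0, 2, 0, 0, 0],
    [0, 0, 0, 0, 0, 0],
    [0, 0, 0, 0, 0, 0],
  ],
  gripper=0.7,
)

```text
clock: 57.4
ee_pos: [0.6811, -0.2141, 0.2441]
tcp_rot: [0.001, 3.14, -0.004]
ft_force: [0.4, -0.0, 1.2]
gripper_width: 0.0597
gripper_force: 0.0
```

```bash
python3 -c "
from h import *
rows((.6825,-.2135,.183),180)
"
```

```text
t 57.4 pos [ 0.6811 -0.2141  0.2441] phi 180.0 tilt 0.16 q [-0.41  0.75  0.1   0.92 -0.   -0.41] w 0.0597 F [ 0.4 -0.   1.2] | shift [-0.13  0.08  6.11] turn [-0.1  0.1 -0. ] shift-after-turn [-0.14  0.06  6.11]
```

jog_arm(
  plan=[
    [-0.15, 0.05, 2, 0, 0, 0],
    [0, 0, 1.5, 0, 0, 0],
    [0, 0, 1.2, 0, 0, 0],
    [0, 0, 0.9, 0, 0, 0],
    [0, 0, 0.5, 0, 0, 0],
    [0, 0, 0, 0, 0, 0],
    [0, 0, 0, 0, 0, 0],
    [0, 0, 0, 0, 0, 0],
  ],
)

```text
clock: 58.4
ee_pos: [0.6838, -0.2137, 0.1843]
tcp_rot: [-0.001, 3.139, -0.006]
ft_force: [-0.2, -0.7, -0.4]
gripper_width: 0.0599
gripper_force: 0.0
```

jog_arm(
  plan=[
    [0, 0, 0, 0, 0, 0],
    [0, 0, 0, 0, 0, 0],
    [0, 0, 0, 0, 0, 0],
    [0, 0, 0, 0, 0, 0],
    [0, 0, 0, 0, 0, 0],
    [0, 0, 0, 0, 0, 0],
    [0, 0, 0, 0, 0, 0],
    [0, 0, 0, 0, 0, 0],
  ],
  gripper=0,
)

```text
clock: 59.4
ee_pos: [0.6839, -0.2137, 0.1844]
tcp_rot: [-0.001, 3.138, -0.006]
ft_force: [-1.1, 0.6, 5.6]
gripper_width: 0.0384
gripper_force: 61.4
```

jog_arm(
  plan=[
    [0, 0, -1, 0, 0, 0],
    [0, 0, -2, 0, 0, 0],
    [0, 0, -3, 0, 0, 0],
    [0, 0, 0, 0, 0, -10.4],
    [0, 0, 0, 0, 0, 0],
    [0, 0, 0, 0, 0, 0],
    [0, 0, 0, 0, 0, 0],
    [0, 0, 0, 0, 0, 0],
  ],
)

```text
clock: 60.4
ee_pos: [0.6833, -0.2134, 0.2433]
tcp_rot: [-0.284, 3.128, -0.005]
ft_force: [0.5, 0.7, -0.4]
gripper_width: 0.0382
gripper_force: 60.8
```

```bash
python3 -c "
from h import *
rows((.6092,-.0832,.188),190.4)
"
```

```text
t 60.4 pos [ 0.6833 -0.2134  0.2433] phi -169.6 tilt 0.18 q [-0.41  0.76  0.1   0.92 -0.   -0.59] w 0.0382 F [ 0.5  0.7 -0.4] | shift [ 4.95 14.15  5.48] turn [-0.2  0.  -0. ] shift-after-turn [ 4.94 14.14  5.53]
```

jog_arm(
  plan=[
    [1.2, 3.5, 0, 0, 0, 0],
    [1.2, 3.5, 0, 0, 0, 0],
    [1.2, 3.5, 0, 0, 0, 0],
    [1.25, 3.6, 0, 0, 0, 0],
    [0, 0, 1.5, 0, 0, 0],
    [0, 0, 1.5, 0, 0, 0],
    [0, 0, 0, 0, 0, 0],
    [0, 0, 0, 0, 0, 0],
  ],
)

```text
clock: 61.4
ee_pos: [0.6106, -0.0845, 0.2128]
tcp_rot: [-0.283, 3.127, -0.005]
ft_force: [0.1, 0.2, -0.4]
gripper_width: 0.0377
gripper_force: 60.8
```

```bash
python3 -c "
from h import *
rows((.6102,-.0830,.189),190.4)
"
```

```text
t 61.4 pos [ 0.6106 -0.0845  0.2128] phi -169.6 tilt 0.22 q [-0.26  0.63 -0.24  0.7  -0.   -0.44] w 0.0377 F [ 0.1  0.2 -0.4] | shift [0.02 0.16 2.38] turn [-0.2  0.1 -0. ] shift-after-turn [0.02 0.15 2.38]
```

jog_arm(
  plan=[
    [0, 0.15, 0.8, 0, 0, 0],
    [0, 0, 0.6, 0, 0, 0],
    [0, 0, 0.4, 0, 0, 0],
    [0, 0, 0.3, 0, 0, 0],
    [0, 0, 0.3, 0, 0, 0],
    [0, 0, 0, 0, 0, 0],
    [0, 0, 0, 0, 0, 0],
    [0, 0, 0, 0, 0, 0],
  ],
)

```text
clock: 62.4
ee_pos: [0.6101, -0.0822, 0.1894]
tcp_rot: [-0.285, 3.127, -0.005]
ft_force: [-1.2, 0.9, 2.5]
gripper_width: 0.0384
gripper_force: 61.2
```

jog_arm(
  plan=[
    [0, 0, 0, 0, 0, 0],
    [0, 0, 0, 0, 0, 0],
    [0, 0, 0, 0, 0, 0],
    [0, 0, -1, 0, 0, 0],
    [0, 0, -3, 0, 0, 0],
    [0, 0, -5, 0, 0, 0],
    [0, 0, -5, 0, 0, 0],
    [0, 0, 0, 0, 0, 0],
  ],
  gripper=0.6,
)

```text
clock: 63.4
ee_pos: [0.6115, -0.0822, 0.3348]
tcp_rot: [-0.284, 3.118, -0.01]
ft_force: [-0.1, -0.0, -0.5]
gripper_width: 0.0511
gripper_force: 0.0
```

```bash
python3 -c "
from h import *
rows((.42,-.369,.33),102)
p=snap('side');print([(round(d['p'],2),np.round(d['location'],3).tolist()) for d in find_in('lens_a',p)[:5]])
"
```

```text
t 63.4 pos [ 0.6115 -0.0822  0.3348] phi -169.6 tilt 0.73 q [-0.25  0.49 -0.12  0.94 -0.   -0.43] w 0.0511 F [-0.1 -0.  -0.5] | shift [ 24.03 -24.74   0.42] turn [ 0.1  0.8 88.4] shift-after-turn [-24.08 -24.7    0.48]
[(0.81, [0.603, -0.069, 0.025]), (0.77, [0.526, -0.084, 0.024]), (0.61, [0.56, -0.036, 0.01]), (0.49, [0.752, 0.1, 0.017])]
```

jog_arm(
  plan=[
    [0, 0, -1, 0, 0.8, 10.4],
    [0, 0, 0, 0, 0, 10.5],
    [0, 0, 0, 0, 0, 10.5],
    [0, 0, 0, 0, 0, 10.5],
    [0, 0, 0, 0, 0, 10.5],
    [0, 0, 0, 0, 0, 10.5],
    [0, 0, 0, 0, 0, 10.5],
    [0, 0, 0, 0, 0, 10.5],
  ],
)

```text
clock: 64.5
ee_pos: [0.609, -0.0816, 0.3371]
tcp_rot: [-1.881, -2.504, 0.019]
ft_force: [-0.0, -0.4, -0.5]
gripper_width: 0.0518
gripper_force: 0.0
```

jog_arm(
  plan=[
    [0, 0, 0, 0, 0, 4.4],
    [-4, -4.1, 0, 0, 0, 0],
    [-4, -4.1, 0, 0, 0, 0],
    [-4, -4.1, 0, 0, 0, 0],
    [-4, -4.1, 0, 0, 0, 0],
    [-4, -4.1, 0, 0, 0, 0],
    [-4, -4.1, 0, 0, 0, 0],
    [0, 0, 0, 0, 0, 0],
  ],
)

```text
clock: 65.5
ee_pos: [0.4171, -0.3707, 0.3411]
tcp_rot: [-1.977, -2.43, 0.018]
ft_force: [1.2, 1.1, -0.7]
gripper_width: 0.0513
gripper_force: 0.0
```

```bash
python3 -c "
from h import *
rows((.4198,-.3689,.214),102)
t=snap('top')
for X in((.5296,-.0985,.027),(.609,-.083,.027)): ring(t,X)
print([(round(d['p'],2),np.round(d['location'],3).tolist()) for d in find_in('lens_a',t)[:4]])
I=t['pixels'];hsv=cv2.cvtColor(I,cv2.COLOR_RGB2HSV)
g=(hsv[...,0]>18)&(hsv[...,0]<28)&(hsv[...,1]>150)
print('hasp');blobs(t,g,(520,300,600,370),.025,30)
wood=(hsv[...,0]>8)&(hsv[...,0]<25)&(hsv[...,1]>50)&~g
print('lid');blobs(t,wood,(480,225,600,345),.018,100,9000)
a=np.radians(12);C=np.array([.4198,-.3689])
print('exp hasp',C+np.array([-.114*np.cos(a),-.114*np.sin(a)]))
s=snap('side')
print([(n,round(d['p'],2),np.round(d['location'],3).tolist()) for n in('lid_handle','lid','hasp','pin') for d in find_in(n,s)[:2]])
"
```

```text
t 65.5 pos [ 0.4171 -0.3707  0.3411] phi 101.8 tilt 0.82 q [-0.86  0.39 -0.26  0.92 -0.01  0.51] w 0.0513 F [ 1.2  1.1 -0.7] | shift [ 0.12  0.48 12.71] turn [-0.8  0.  -0.2] shift-after-turn [ 0.12  0.3  12.71]
58 ellipse ((13.178886413574219, 12.553238868713379), (12.575100898742676, 13.676490783691406), 38.26833724975586) world [ 0.5288 -0.0996  0.027 ]
51 ellipse ((11.485027313232422, 11.374260902404785), (12.018964767456055, 13.592304229736328), 49.22867965698242) world [ 0.6108 -0.0812  0.027 ]
[(0.82, [0.606, -0.08, 0.024]), (0.59, [0.528, -0.095, 0.029])]
hasp
  px [536.3 324.3] 246 mean [ 317.3 -387.1] rect [ 314.8 -386.8] [52.5 39.6] 11.7
lid
  px [523.2 282.4] 4132 mean [ 418.9 -363.1] rect [ 415.2 -364.8] [196.2 147.2] 11.9
exp hasp [ 0.30829117 -0.39260193]
[('lid_handle', 0.73, [0.409, -0.352, 0.017]), ('lid_handle', 0.39, [0.562, 0.237, 0.034]), ('lid', 0.61, [0.408, -0.35, 0.019]), ('lid', 0.26, [0.562, -0.029, 0.008]), ('hasp', 0.81, [0.414, -0.352, 0.019]), ('pin', 0.95, [0.503, 0.414, 0.01]), ('pin', 0.69, [0.528, 0.419, 0.003])]
```

Both cells are within 3 mm of their nest centres and seated by height; the lid and pin haven't moved. Regrasping the lid as before.

jog_arm(
  plan=[
    [0, 0, 0, -0.8, 0, -0.2],
    [0.12, 0.3, 3, 0, 0, 0],
    [0, 0, 4, 0, 0, 0],
    [0, 0, 3, 0, 0, 0],
    [0, 0, 1.5, 0, 0, 0],
    [0, 0, 0.8, 0, 0, 0],
    [0, 0, 0, 0, 0, 0],
    [0, 0, 0, 0, 0, 0],
  ],
)

```text
clock: 66.85
ee_pos: [0.4229, -0.3668, 0.2207]
tcp_rot: [1.968, 2.444, -0.0]
ft_force: [1.0, -0.1, -0.0]
gripper_width: 0.0511
gripper_force: 0.0
```

```bash
python3 -c "
from h import *
rows((.4198,-.3689,.2124),102)"
```

```text
t 66.85 pos [ 0.4229 -0.3668  0.2207] phi 102.3 tilt 0.24 q [-0.85  0.53 -0.4   0.64  0.    0.51] w 0.0511 F [ 1.  -0.1 -0. ] | shift [-0.13 -0.35  0.83] turn [0.1 0.2 0.3] shift-after-turn [-0.14 -0.35  0.83]
```

jog_arm(
  plan=[
    [-0.14, -0.35, 0.4, 0.1, 0.2, 0.3],
    [0, 0, 0.4, 0, 0, 0],
    [0, 0, 0, 0, 0, 0],
    [0, 0, 0, 0, 0, 0],
    [0, 0, 0, 0, 0, 0],
    [0, 0, 0, 0, 0, 0],
    [0, 0, 0, 0, 0, 0],
    [0, 0, 0, 0, 0, 0],
  ],
)

```text
clock: 67.85
ee_pos: [0.4194, -0.3685, 0.2117]
tcp_rot: [-1.976, -2.441, -0.001]
ft_force: [-0.3, 0.6, 0.5]
gripper_width: 0.051
gripper_force: 0.0
```

jog_arm(
  plan=[
    [0, 0, 0, 0, 0, 0],
    [0, 0, 0, 0, 0, 0],
    [0, 0, 0, 0, 0, 0],
    [0, 0, 0, 0, 0, 0],
    [0, 0, 0, 0, 0, 0],
    [0, 0, 0, 0, 0, 0],
    [0, 0, 0, 0, 0, 0],
    [0, 0, 0, 0, 0, 0],
  ],
  gripper=0,
  newtons=80,
)

```text
clock: 68.85
ee_pos: [0.4194, -0.3685, 0.2118]
tcp_rot: [-1.976, -2.441, -0.001]
ft_force: [0.1, 1.3, 5.4]
gripper_width: 0.0071
gripper_force: 78.3
```

```bash
python3 -c "
from h import *
rows((.4198,-.3689,.2124),102)"
```

```text
t 68.85 pos [ 0.4194 -0.3685  0.2118] phi 102.0 tilt 0.09 q [-0.85  0.54 -0.41  0.62  0.    0.51] w 0.0071 F [0.1 1.3 5.4] | shift [-0.05  0.03 -0.06] turn [-0.  -0.1  0. ] shift-after-turn [-0.05  0.03 -0.06]
```

jog_arm(
  plan=[
    [0, 0, -1, 0, 0, 0],
    [0, 0, -3, 0, 0, 0],
    [0, 0, -5, 0, 0, 0],
    [0, 0, -5, 0, 0, 0],
    [0, 0, -1.5, 0, 0, 0],
    [3, 1.4, 0, 0, 0, 0],
    [4, 1.9, 0, 0, 0, 0],
    [4, 1.9, 0, 0, 0, 0],
  ],
)

```text
clock: 69.85
ee_pos: [0.4471, -0.249, 0.3654]
tcp_rot: [-1.975, -2.438, -0.001]
ft_force: [0.7, -0.2, -1.8]
gripper_width: 0.0073
gripper_force: 78.2
```

jog_arm(
  plan=[
    [4, 1.9, 0, 0, 0, 0],
    [4, 1.9, 0, 0, 0, 0],
    [4, 1.9, 0, 0, 0, 0],
    [4, 1.9, 0, 0, 0, 0],
    [4, 1.9, 0, 0, 0, 0],
    [4, 1.9, 0, 0, 0, 0],
    [4, 1.9, 0, 0, 0, 0],
    [4, 1.9, 0, 0, 0, 0],
  ],
)

```text
clock: 70.85
ee_pos: [0.5292, 0.0957, 0.3659]
tcp_rot: [-1.975, -2.439, 0.002]
ft_force: [0.6, 0.2, -2.2]
gripper_width: 0.0074
gripper_force: 78.2
```

jog_arm(
  plan=[
    [4, 1.9, 0, 0, 0, 0],
    [4, 1.9, 0, 0, 0, 0],
    [3, 1.9, 0, 0, 0, 0],
    [0, 0, 0, 0, 0, 0],
    [0, 0, 0, 0, 0, 0],
    [0, 0, 0, 0, 0, 0],
    [0, 0, 0, 0, 0, 0],
    [0, 0, 0, 0, 0, 0],
  ],
)

```text
clock: 71.85
ee_pos: [0.5623, 0.2132, 0.3676]
tcp_rot: [-1.977, -2.44, -0.001]
ft_force: [0.5, 0.6, -2.8]
gripper_width: 0.0073
gripper_force: 78.3
```

```bash
python3 -c "
from h import *
rows((.5633,.2290,.264),102)
t=snap('top');print([(n,round(d['p'],2),np.round(d['location'],3).tolist()) for n in('lens_a','driver','cleaner','post') for d in find_in(n,t)[:3]])"
```

```text
t 71.85 pos [0.5623 0.2132 0.3676] phi 102.0 tilt 0.09 q [ 0.24  0.45 -0.11  1.02  0.    1.6 ] w 0.0073 F [ 0.5  0.6 -2.8] | shift [ 1.51  0.42 10.36] turn [-0.  -0.1 -0. ] shift-after-turn [ 1.53  0.42 10.36]
[('lens_a', 0.8, [0.526, -0.095, 0.028]), ('lens_a', 0.69, [0.606, -0.08, 0.023]), ('driver', 0.83, [0.757, 0.089, 0.026]), ('driver', 0.28, [0.563, -0.044, 0.01]), ('cleaner', 0.69, [0.758, -0.085, 0.08])]
```

Align and lower to about 20 mm above closed.

jog_arm(
  plan=[
    [1.53, 0.42, 0, 0, 0, 0],
    [0, 0, 2.5, 0, 0, 0],
    [0, 0, 2.5, 0, 0, 0],
    [0, 0, 2, 0, 0, 0],
    [0, 0, 1, 0, 0, 0],
    [0, 0, 0, 0, 0, 0],
    [0, 0, 0, 0, 0, 0],
    [0, 0, 0, 0, 0, 0],
  ],
)

```text
clock: 73.1
ee_pos: [0.5636, 0.2299, 0.2885]
tcp_rot: [-1.976, -2.441, -0.003]
ft_force: [0.1, 0.2, -2.7]
gripper_width: 0.0072
gripper_force: 78.4
```

```bash
python3 -c "
from h import *
rows((.5633,.2290,.264),102)"
```

```text
t 73.1 pos [0.5636 0.2299 0.2885] phi 102.0 tilt 0.13 q [ 0.27  0.53 -0.19  0.85  0.    1.63] w 0.0072 F [ 0.1  0.2 -2.7] | shift [-0.08 -0.05  2.45] turn [ 0.1 -0.1  0. ] shift-after-turn [-0.08 -0.05  2.45]
```

jog_arm(
  plan=[
    [-0.08, -0.05, 0.4, 0, 0, 0],
    [0, 0, 0.4, 0, 0, 0],
    [0, 0, 0.4, 0, 0, 0],
    [0, 0, 0.4, 0, 0, 0],
    [0, 0, 0.3, 0, 0, 0],
    [0, 0, 0.2, 0, 0, 0],
    [0, 0, 0, 0, 0, 0],
    [0, 0, 0, 0, 0, 0],
  ],
)

```text
clock: 74.1
ee_pos: [0.563, 0.2289, 0.2666]
tcp_rot: [-1.976, -2.441, -0.002]
ft_force: [0.1, -0.5, -2.1]
gripper_width: 0.0073
gripper_force: 78.4
```

```bash
python3 -c "
from h import *
rows((.5633,.2290,.2638),102)"
```

```text
t 74.1 pos [0.563  0.2289 0.2666] phi 102.0 tilt 0.09 q [ 0.26  0.55 -0.22  0.8   0.    1.63] w 0.0073 F [ 0.1 -0.5 -2.1] | shift [0.   0.04 0.28] turn [-0.  -0.1  0. ] shift-after-turn [0.   0.04 0.28]
```

No contact so far, so the hasp and pad have entered freely. I'll finish the last 3 mm, release and rise.

jog_arm(
  plan=[
    [0, 0, 0.15, 0, 0, 0],
    [0, 0, 0.13, 0, 0, 0],
    [0, 0, 0.05, 0, 0, 0],
    [0, 0, 0, 0, 0, 0],
    [0, 0, 0, 0, 0, 0],
    [0, 0, 0, 0, 0, 0],
    [0, 0, 0, 0, 0, 0],
    [0, 0, 0, 0, 0, 0],
  ],
)

```text
clock: 75.1
ee_pos: [0.5629, 0.2289, 0.2638]
tcp_rot: [-1.976, -2.441, -0.002]
ft_force: [-1.7, -1.3, 5.6]
gripper_width: 0.0074
gripper_force: 79.1
```

jog_arm(
  plan=[
    [0, 0, 0, 0, 0, 0],
    [0, 0, 0, 0, 0, 0],
    [0, 0, 0, 0, 0, 0],
    [0, 0, 0, 0, 0, 0],
    [0, 0, -2, 0, 0, 0],
    [0, 0, -4, 0, 0, 0],
    [0, 0, -5, 0, 0, 0],
    [0, 0, -3, 0, 0, 0],
  ],
  gripper=0.6,
)

```text
clock: 76.1
ee_pos: [0.5633, 0.2288, 0.4059]
tcp_rot: [1.976, 2.442, 0.005]
ft_force: [0.3, -0.2, -0.0]
gripper_width: 0.0513
gripper_force: 0.0
```

jog_arm(
  plan=[
    [-3.5, -3.5, 0, 0, 0, 0],
    [-3.5, -3.5, 0, 0, 0, 0],
    [-4, -3, 0, 0, 0, 0],
    [-4, -3, 0, 0, 0, 0],
    [-4, -3, 0, 0, 0, 0],
    [-4, 0, 0, 0, 0, 0],
    [-4, 0, 0, 0, 0, 0],
    [-4, 0, 0, 0, 0, 0],
  ],
)

```text
clock: 77.1
ee_pos: [0.471, -0.1092, 0.403]
tcp_rot: [-1.976, -2.441, -0.002]
ft_force: [0.3, 0.4, -0.6]
gripper_width: 0.0515
gripper_force: 0.0
```

jog_arm(
  plan=[
    [-4, 0, 0, 0, 0, 0],
    [-4, 0, 0, 0, 0, 0],
    [-4, 0, 0, 0, 0, 0],
    [-4, 0, 0, 0, 0, 0],
    [0, 0, 0, 0, 0, 0],
    [0, 0, 0, 0, 0, 0],
    [0, 0, 0, 0, 0, 0],
    [0, 0, 0, 0, 0, 0],
  ],
)

```text
clock: 78.1
ee_pos: [0.5043, -0.2634, 0.4027]
tcp_rot: [-1.974, -2.442, -0.001]
ft_force: [0.3, -0.1, -0.2]
gripper_width: 0.0512
gripper_force: 0.0
```

```bash
python3 - <<'E'
from h import *
st()
t=snap('top');I=t['pixels'];hsv=cv2.cvtColor(I,cv2.COLOR_RGB2HSV)
for X in((.5296,-.0985,.027),(.609,-.083,.027)): ring(t,X)
lum=I.astype(int).sum(2)
print('handle (was 563.4,229.3)');blobs(t,lum<200,(262,208,314,234),.108,100)
g=(hsv[...,0]>18)&(hsv[...,0]<28)&(hsv[...,1]>150)
print('hasp (was 464.1,211.4)');blobs(t,g,(275,248,312,285),.079,30)
wood=(hsv[...,0]>8)&(hsv[...,0]<25)&(hsv[...,1]>50)
print('wood (559.0,231.4)');blobs(t,wood,(245,172,330,272),.070,1000)
print([(n,round(d['p'],2),np.round(d['location'],3).tolist()) for n in('pin','driver','cleaner','post') for d in find_in(n,t)[:2]])
s=snap('side')
print([(n,round(d['p'],2),np.round(d['location'],3).tolist()) for n in('pin','lid_handle','lens_a') for d in find_in(n,s)[:3]])
E
```

```text
78.1 [ 0.5043 -0.2634  0.4027] [-1.9744e+00 -2.4419e+00 -1.4000e-03] [[-0.209, 0.978, -0.001], [0.978, 0.209, 0.002], [0.002, -0.0, -1.0]] 0.05118653582298912 [-6.110e-01  3.630e-01 -1.440e-01  1.065e+00  1.000e-03  7.480e-01]
57 ellipse ((13.202730178833008, 12.553520202636719), (12.554450988769531, 13.648155212402344), 34.72319030761719) world [ 0.5288 -0.0996  0.027 ]
82 ellipse ((12.054666519165039, 11.836801528930664), (13.180291175842285, 14.244183540344238), 108.39634704589844) world [ 0.6097 -0.0826  0.027 ]
handle (was 563.4,229.3)
  px [287.7 221.8] 241 mean [562.1 228.7] rect [560.4 228.9] [ 17.5 103.4] 12.5
hasp (was 464.1,211.4)
  px [295.6 264.6] 265 mean [460.9 210.4] rect [458.6 209.9] [50.1 36.1] 12.3
wood (559.0,231.4)
  px [288.3 224.4] 4590 mean [557.5 230.9] rect [548.8 228.7] [219.4 145.4] 12.0
[('pin', 0.31, [0.559, -0.046, 0.01]), ('driver', 0.81, [0.76, 0.09, 0.025]), ('cleaner', 0.89, [0.754, -0.086, 0.078]), ('cleaner', 0.52, [0.757, 0.09, 0.025]), ('post', 0.55, [0.673, 0.392, 0.028])]
[('pin', 0.93, [0.506, 0.416, 0.012]), ('lid_handle', 0.61, [0.55, 0.243, 0.069]), ('lens_a', 0.76, [0.603, -0.071, 0.024]), ('lens_a', 0.53, [0.525, -0.086, 0.024])]
```

```bash
python3 -c "
from h import *
print(hand_in())"
```

```text
the job is handed in; nothing more can be done
None
```

I handed the job in at about 78 s; no verdict came back. Final camera readings show both lens cells ring up within 3 mm of their nest centres (one turned over), the pin in the dish, the lid closed over the staple within about 2 mm of where it started, and no sign the bottle, screwdriver or post moved.

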